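Pack the paint case and fasten its hooked-up lid

ROBOT

A 7-joint arm with a two-finger parallel gripper is mounted at the origin on a cart in front of the work surface, level with it; the furniture and walls round the work are solid. World frame = base frame: x ahead of the robot, y to its left, z up, the work surface at z = 0. Lengths are in m, angles in rad, forces in N, time in s.
With the tool pointing down it reaches from about 0.4 to 0.875 m from the base axis. Payload 4.4 kg.
Tool frame: the origin (TCP) lies at the very end of the fingers, on their centre line; the grasp point (between the pads) lies bot.grip_point_offset behind it (bot.grip_point_offset is the distance from the TCP to the grasp point, in m); z points along the fingers, y is the line along which they close (so a half turn about z gives the same grasp; the last joint's range is limited). The gripper opens to 85 mm and grips with 20 to 120 N. Pads are 22 mm wide; open, the fingers measure 114 mm over their backs; the gripper's body (76 mm by 85 mm) begins 54 mm behind the grasp point. The pads swing forward as they close: fully open they stand 13 mm farther back than shut.
Start: joints at [1.185, 0.628, 0.038, 1.517, -0.027, 0.996, -0.02], TCP at [0.204, -0.617, 0.231] pointing down, gripper open.
Joint ranges: [-3.06, 3.06], [-0.37, 2.12], [-1.25, 1.32], [0.18, 2.47], [-1.1, 4.24], [0.23, 1.98], [-2.94, 2.94]. Speed limits (rad/s): [2.57, 2.57, 3.14, 3.14, 3.14, 3.14, 3.14].

INTERFACE

Orientations are given as [roll, pitch, yaw] about the fixed x, y, z axes, in that order (R = Rz(yaw) Ry(pitch) Rx(roll)).
In Python, from workcell import get_state, vision, bot gives the robot as it stands. The module is installed in compiled form; this text tells all that it offers.
- The arm moves only by the shell command python3 -m jog 'ROWS' [FORCE]. ROWS is JSON, a list of rows, each an object of numbers: "wx", "wy", "wz": the turn, a rotation vector about the world's x, y, z scaled (see below); "x", "y", "z": the shift along the world's x, y, z scaled (see below); "grip": the closure, from -1 (fully open) to 1 (shut), so that 0 is half open. A call has 1 to 10 rows; each row shifts and turns the commanded pose from where the row before left it; what a row does not reach is not made up. The controller multiplies each number of a shift by 20 mm and each number of a turn by 8 degrees. A row lasts 1/8 s, in which the tool goes at most 62.5 mm and 10.7 degrees, less where a joint would pass 70% of its speed; a pose out of reach is approached as far as the arm can. A call with a number of a shift or a turn outside -1 to 1 is refused whole. A call with a gripper value outside its range is refused whole. The fingers move at their own pace and stop on an object; FORCE is the grip in N (left out, the last holds). Time passes only in rows, so rows that do not move let the fingers close. It gives the time, the measured TCP pose, the force, the opening and the grip force at its end, in the units of the state.
- get_state(): the state, without advancing time (a new reading comes with each control period).
- vision.get_image(name): name is "scene" or "top" or "wrist"; returns a dict with "color" (384x512x3 uint8, blue, green, red), "vfov" (degrees; the focal length in pixels is half the picture's height over the tangent of half this angle, whatever the lens; pixels are square), "cx", "cy" (the principal point, pixels), "origin" and "attitude" of the camera in the world; the wrist camera has in their place "T_tool_cam" (4x4, takes a point from camera to tool coordinates, whose origin is the TCP and whose axes are the flange's). Camera axes: x right, y up, looking along -z (the intrinsics and any distortion apply to the point x, -y, -z); pixel columns grow to the right and rows downward; lengths in m; the calibration is good to about 2 mm. The wrist camera is an equidistant fisheye: a pixel r from the principal point sees the ray r / f radians off the axis. A picture is of the moment at which its call begins: read the wrist's pose just before it. There is no depth.
- bot.job_done(): hands the job in; it is judged then, once.
The state is a dict: "t": time; "joint_pos": joint angles; "joint_velocities": joint speeds; "effort": joint torques, N m; "ee_pos": TCP position; "orientation": TCP orientation; "force": force on the tool from outside, world axes, zero at the start; "ft_torque": the same for the moment, N m; "width": finger opening in m; "finger_force": force on a finger pad.
Only numpy, scipy, OpenCV 4.12 (cv2) and the standard library are available. Lean on these libraries where they do the work, as an engineer would, in place of code of your own. Each camera call takes 0.05 s, during which the arm holds its last target. There are 200 camera calls.

TASK

Lay all the paint tubes that are out on the table inside the open wooden case. Then take the case's lid off its deep hook, lifting it past the upturned end before drawing it away, seat it fully home on the case, and turn both brass turnbuttons all the way across its edges so that it is locked. Leave the ink jar, the tape roll, the printing block and the cup where they are.

Things in the scene. Friction and masses are not known exactly. Their poses are not given: they have to be found in the camera images.
- case: open wooden case, fixed; origin at the centre of its underside, z up. Outside 232 (x) by 152 (y), rim 52 high; walls and floor 6 thick, inside 220 x 140 x 46 deep. Four tubes fit in one layer lying along its y, 51 apart in x. At the middle of each y side a 60 high wooden block reaches out to y = +-104 and carries a turnbutton
- lid: flat lid, 240 (x) by 160 (y), board 8 thick, with a 210 x 130 x 8 locating board beneath that drops into the case opening with 5 clearance all round; 0.22 kg. Origin at the centre of the upper board's underside (52 above the table when seated), z up; its x goes along the case's x, either way round. At the start it hangs level on the hook by its bail, its x along the hook
- bail (a point): centre of the top face of the lid's bail, 115 above the lid's origin. The bail's bar is flat aluminium 10 thick (lid x), 100 long (lid y), 22 high; two legs at y = +-47; opening below the bar 85 high over the lid's top. The bar's underside rests at its middle on the hook. Grip the bar from above across its thickness, also at the middle with the fingertips just above the hook
- hook_stand: steel hook stand, fixed: foot 110 x 110 x 12, post 18 diameter, 247 high, at its origin (centre of the foot's underside). A 10 thick round hook runs level from the post along the stand's -x for 195, its top at z = 200, then turns straight up to 240. The lid hangs about 140 from the post, inside the upturned end
- hook_tip (a point): top of the hook's upturned end, 240 above the table. Raise the hanging lid 42 to 70 (55 is good), then draw it 80 to 100 along the stand's -x to bring the bar past the tip. The lid's rear is then still under the hook: raise it no further, but move it sideways along the stand's -y by 100 or more at that height
- left_button (a joint): turnbutton angle at the case's +y side (rad): brass blade 72 x 14 x 6 on an upright pivot at case x = 0, y = +94, blade top 68 above the table, red peg on its tail. 0 = open, blade along the case's side, peg towards the case's -x. Grows as the peg goes round to outward (+y) and the nose swings over the lid; stop at 1.571, square across. Starts at 0 to 0.15, stays where left
- right_button (a joint): the same at the case's -y side, pivot at case x = 0, y = -94, mirrored: its peg moves from the case's -x to outward (-y)
- left_peg (a point): top centre of the left turnbutton's red peg; it stands on the blade 30 from the pivot, 10 diameter, 30 high, from 68 to 98 above the table. Can be pinched or pushed from above; needs about 1.5 N
- right_peg (a point): the same for the right turnbutton
- tube_red: metal paint tube with a red label and a black cap, lying flat on the table at the start; 114 long, 32 wide, 27 high, 50 g; origin at the middle of its length on the underside, +y along its length, x across it, z up. Rigid; grasp it from above across its width (x), near the middle. May be absent
- tube_blue: metal paint tube with a blue label and a black cap, lying flat on the table at the start; 114 long, 32 wide, 27 high, 50 g; origin at the middle of its length on the underside, +y along its length, x across it, z up. Rigid; grasp it from above across its width (x), near the middle. May be absent
- tube_yellow: metal paint tube with a yellow label and a black cap, lying flat on the table at the start; 114 long, 32 wide, 27 high, 50 g; origin at the middle of its length on the underside, +y along its length, x across it, z up. Rigid; grasp it from above across its width (x), near the middle. May be absent
- tube_green: metal paint tube with a green label and a black cap, lying flat on the table at the start; 114 long, 32 wide, 27 high, 50 g; origin at the middle of its length on the underside, +y along its length, x across it, z up. Rigid; grasp it from above across its width (x), near the middle. May be absent
- ink_jar: bystander: black ink jar, 55 diameter, 57 high, origin under its centre
- masking_tape: bystander: roll of masking tape, 104 diameter, 24 high, origin under its centre
- wood_block: bystander: little printing block, 45 x 70 x 22, origin under its centre
- water_cup: bystander: blue cup, 85 diameter, 93 high, origin under its centre
Not all that is in view belongs to the job. Leave any purple look-alike of the tube_red alone.

How it is judged:
On the way, in this order (a step that is already met when the one before it is completed fails the run):
1. every tube present lies in the case (x of tube_red in the frame of case between -0.11 and 0.11 m and y of tube_red in the frame of case between -0.07 and 0.07 m and z of tube_red in the frame of case between -0.005 and 0.042 m and x of tube_blue in the frame of case between -0.11 and 0.11 m and y of tube_blue in the frame of case between -0.07 and 0.07 m and z of tube_blue in the frame of case between -0.005 and 0.042 m and x of tube_yellow in the frame of case between -0.11 and 0.11 m and y of tube_yellow in the frame of case between -0.07 and 0.07 m and z of tube_yellow in the frame of case between -0.005 and 0.042 m and x of tube_green in the frame of case between -0.11 and 0.11 m and y of tube_green in the frame of case between -0.07 and 0.07 m and z of tube_green in the frame of case between -0.005 and 0.042 m), for 0.2 s.
2. the lid is seated on the case (x of lid in the frame of case between -0.01 and 0.01 m and y of lid in the frame of case between -0.01 and 0.01 m and z of lid in the frame of case between 0.047 and 0.056 m and angle between the x axis of lid and the x axis of case, either way round below 0.15 rad and angle between lid's own z axis and vertical below 0.05 rad), for 0.2 s.
3. both turnbuttons are turned across the lid (value of joint each of left_button, right_button above 1.3 rad), for 0.2 s.
At the end, for the whole second after the job is handed in: Every tube present is inside the case, the lid lies level and at rest in the case opening (within 10 mm, 0.15 rad and 5 mm of height), and both turnbuttons are turned beyond 1.3 rad (all of step 1 and all of step 2 and all of step 3 and linear speed of lid below 0.02 m/s); the robot touches nothing.
It fails at once if the ink jar is pushed more than 50 mm from its place (distance of ink_jar from where it was at the start of the episode above 0.05 m).
It fails at once if the masking tape is pushed more than 50 mm from its place (distance of masking_tape from where it was at the start of the episode above 0.05 m).
It fails at once if the wood block is pushed more than 50 mm from its place (distance of wood_block from where it was at the start of the episode above 0.05 m).
It fails at once if the water cup is pushed more than 50 mm from its place (distance of water_cup from where it was at the start of the episode above 0.05 m).
Of tube_red, tube_blue, tube_yellow, tube_green only 3 to 4 are there at a start; the rules pass over those that are not, and their reading is None.
At some moment in a run one of tube_red, tube_blue, tube_yellow, tube_green may be knocked a few centimetres aside while the robot is not near it.
It also fails if it takes over 208 s, if anything falls off the work surface, if the arm or the gripper's body presses on something with over 40 N, if the wrist force passes 120 N, or if a joint passes its speed limit or range.

## Working session

There is one attempt and no reset: what is moved stays moved. The work goes in short steps, Python scripts to look and compute and a shell command to move; the robot and the scene stay as the last step left them, time stands still between calls to the robot, and variables do not carry over. Pictures are saved under pics/ and viewed, at most 14 in all, crops included, and the job is handed in when it is done.

```bash
mkdir -p pics; cat > h.py <<'E'
import numpy as np,cv2
from scipy.spatial.transform import Rotation as R
from workcell import get_state,vision,bot
def rot(a):
    a=np.array(a,float)
    return a if a.shape==(3,3) else R.from_euler('xyz',a).as_matrix()
def cam(n):
    s=get_state(); d=vision.get_image(n); h=d['color'].shape[0]
    f=h/2/np.tan(np.radians(d['vfov'])/2)
    if n=='wrist':
        T=np.eye(4);T[:3,:3]=rot(s['orientation']);T[:3,3]=s['ee_pos'];T=T@np.array(d['T_tool_cam'])
        o,A=T[:3,3],T[:3,:3]
    else: o,A=np.array(d['origin']),rot(d['attitude'])
    return dict(img=d['color'],f=f,c=(d['cx'],d['cy']),o=o,A=A,fish=n=='wrist',keys={k:v for k,v in d.items() if k!='color'})
def pix2w(c,u,v,z):
    x,y=(u-c['c'][0])/c['f'],(v-c['c'][1])/c['f']
    if c['fish']:
        r=np.hypot(x,y)+1e-12; d=np.array([x/r*np.sin(r),-y/r*np.sin(r),-np.cos(r)])
    else: d=np.array([x,-y,-1])
    d=c['A']@d; return c['o']+d*(z-c['o'][2])/d[2]
def w2pix(c,p):
    q=c['A'].T@(np.array(p)-c['o']); x,y,z=q[0],-q[1],-q[2]
    if c['fish']:
        r=np.hypot(x,y)+1e-12; t=np.arctan2(r,z); x,y=x/r*t,y/r*t
    else: x,y=x/z,y/z
    return np.array([c['c'][0]+c['f']*x,c['c'][1]+c['f']*y])
E
python3 - <<'E'
from h import *
import pickle
for n in('top','scene'):
    c=cam(n); pickle.dump(c,open(n+'.pkl','wb')); print(c['keys'],c['f']); cv2.imwrite(f'pics/{n}1.png',cv2.resize(c['img'],(800,600),interpolation=cv2.INTER_CUBIC))
print(get_state(),bot.grip_point_offset)
E
```

```text
{'vfov': 48.659087379986474, 'cx': 261.55211969828724, 'cy': 186.19714925783475, 'origin': array([ 0.38924743, -0.07586654,  1.4365298 ]), 'attitude': array([ 1.63627743e-01, -3.13923818e-04, -1.56146842e+00])} 424.6489108373934
{'vfov': 42.87648269082904, 'cx': 251.7369909551301, 'cy': 191.2936079040914, 'origin': array([0.08349438, 0.91806108, 1.14313245]), 'attitude': array([ 0.84746661, -0.01443278, -2.6446002 ])} 488.965350679071
{'t': 0.1, 'joint_pos': array([ 1.18516966,  0.62929062,  0.03847153,  1.51827025, -0.02700243,
        0.99631093, -0.02000526]), 'joint_velocities': array([-2.75059312e-03, -1.73602658e-03,  5.38868586e-05, -4.66216698e-03,
        9.55413360e-04, -1.74644663e-03,  3.81302153e-03]), 'effort': array([ 3.33450553e-03, -5.64530861e+01,  1.23055022e+00, -1.93972689e+01,
        1.12919306e-02,  5.45772346e-03, -5.28515983e-06]), 'ee_pos': array([ 0.20419681, -0.61649349,  0.23045685]), 'orientation': array([-3.13983257e+00,  3.37092382e-05,  3.19798400e-01]), 'force': array([-0.37436972, -0.24806742,  0.68558524]), 'ft_torque': array([-0.04855409, -0.01873842, -0.03787403]), 'finger_force': 0.0, 'width': 0.08511294436140535} 0.0187
```

View pics/top1.png

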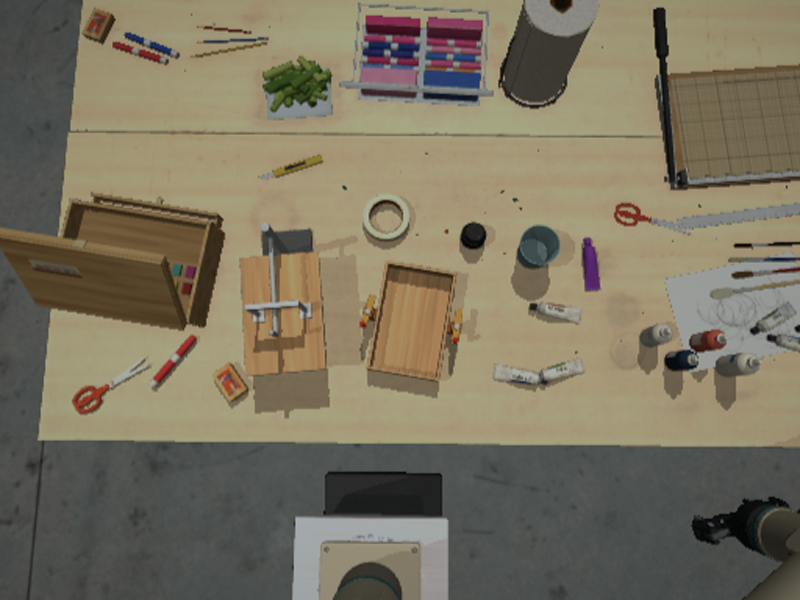

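View pics/scene1.png

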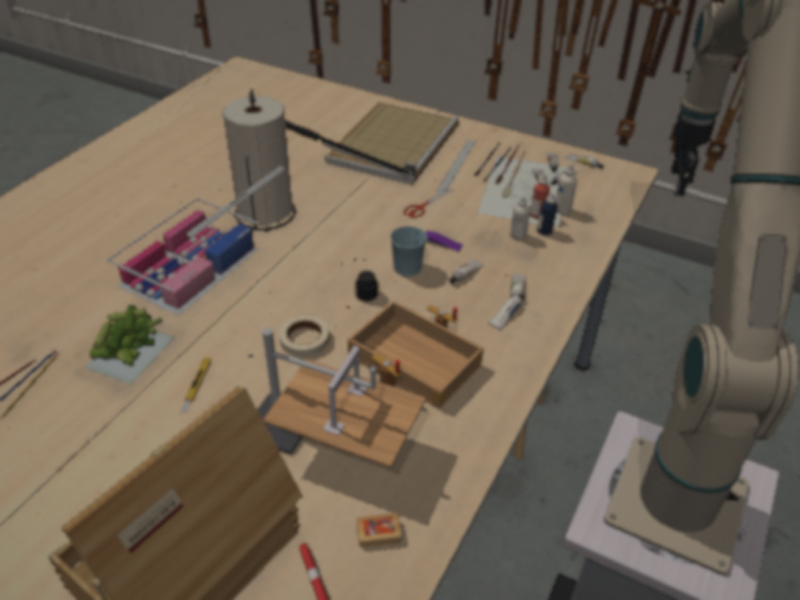

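```bash
python3 - <<'E'
from h import *
import pickle
c=pickle.load(open('top.pkl','rb'));i=c['img']
a=cv2.resize(i[140:260,310:512],None,fx=3.96,fy=3.96,interpolation=cv2.INTER_CUBIC)
cv2.imwrite('pics/tubes.png',a)
a=cv2.resize(i[135:265,145:305],None,fx=4.6,fy=4.6,interpolation=cv2.INTER_CUBIC)
cv2.imwrite('pics/case.png',a)
E
```

```text
(no output)
```

View pics/tubes.png

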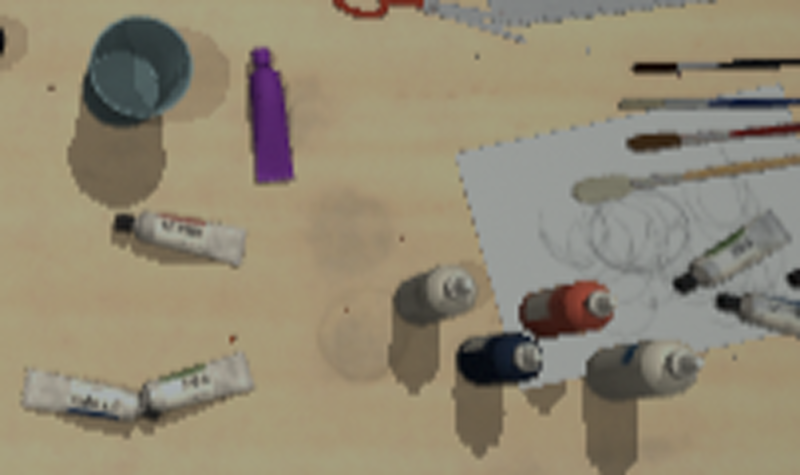

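View pics/case.png

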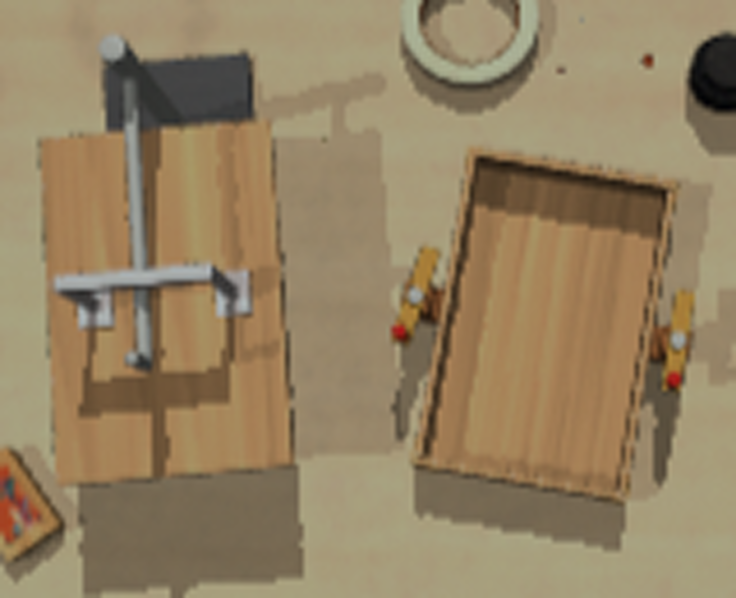

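```bash
python3 - <<'E'
from h import *
import pickle
c=pickle.load(open('top.pkl','rb'))
def t(n,u,v,z): print(n,pix2w(c,310+u/3.96,140+v/3.96,z).round(3))
for n,u,v in [('Acap',118,222),('Atail',242,253),('Bcap',150,410),('Btail',25,388),('Ccap',147,402),('Ctail',252,370),('Pcap',678,287),('Ptail',788,225),('P2cap',722,302),('cup',130,90),('purple',270,120)]: t(n,u,v,.015)
def t(n,u,v,z): p=pix2w(c,145+u/4.6,135+v/4.6,z);print(n,p.round(3));return p
r=[t('rim',u,v,.052) for u,v in [(472,152),(677,184),(625,498),(415,465)]]
print('ctr',np.mean(r,0), r[0]-r[3], r[1]-r[2],'yaw',[np.degrees(np.arctan2(*(d[[1,0]]))) for d in(r[0]-r[3],r[1]-r[2])])
for a in [('lpiv',415,295,.07),('lpeg',400,331,.098),('rpiv',678,341,.07),('rpeg',673,379,.098),('posttop',113,50,.247),('hooktip',137,358,.24),('bailL',57,282,.212),('bailR',212,270,.212),('lid',42,140,.105),('lid',270,122,.105),('lid',292,465,.105),('lid',60,482,.105)]: t(*a)
E
```

```text
Acap [ 0.593 -0.339  0.015]
Atail [ 0.567 -0.444  0.015]
Bcap [ 0.434 -0.362  0.015]
Btail [ 0.451 -0.258  0.015]
Ccap [ 0.44  -0.36   0.015]
Ctail [ 0.468 -0.449  0.015]
Pcap [ 0.541 -0.813  0.015]
Ptail [ 0.595 -0.911  0.015]
P2cap [ 0.529 -0.849  0.015]
cup [ 0.708 -0.352  0.015]
purple [ 0.683 -0.472  0.015]
rim [ 0.679 -0.027  0.052]
rim [ 0.656 -0.175  0.052]
rim [ 0.431 -0.138  0.052]
rim [0.453 0.01  0.052]
ctr [ 0.55491405 -0.08283523  0.052     ] [ 0.22550169 -0.03686126  0.        ] [ 0.22500223 -0.03708809  0.        ] yaw [np.float64(-9.283653789943424), np.float64(-9.360143516959797)]
lpiv [0.572 0.011 0.07 ]
lpeg [0.543 0.019 0.098]
rpiv [ 0.541 -0.175  0.07 ]
rpeg [ 0.511 -0.169  0.098]
posttop [0.701 0.192 0.247]
hooktip [0.508 0.17  0.24 ]
bailL [0.559 0.229 0.212]
bailR [0.567 0.131 0.212]
lid [0.673 0.271 0.105]
lid [0.688 0.112 0.105]
lid [0.45  0.09  0.105]
lid [0.437 0.246 0.105]
```

```bash
python3 -m jog '[{"x":1,"y":0.6,"wz":0.4,"grip":-1},{"x":1,"y":0.6,"wz":0.4,"grip":-1},{"x":1,"y":0.6,"wz":0.4,"grip":-1},{"x":1,"y":0.6,"wz":0.4,"grip":-1},{"x":1,"y":0.6,"wz":0.4,"grip":-1},{"x":1,"y":0.6,"wz":0.4,"grip":-1},{"x":1,"y":0.6,"wz":0.4,"grip":-1},{"x":1,"y":0.6,"wz":0.4,"grip":-1},{"x":1,"y":0.6,"wz":0.4,"grip":-1},{"x":1,"y":0.6,"wz":0.4,"grip":-1}]' 40
python3 -m jog '[{"x":1,"y":0.6,"wz":0.4,"grip":-1},{"x":1,"y":0.6,"wz":0.4,"grip":-1},{"x":1,"y":0.6,"wz":0.4,"grip":-1},{"x":1,"y":0.6,"wz":0.4,"grip":-1},{"x":1,"y":0.6,"wz":0.4,"grip":-1},{"x":1,"y":0.6,"wz":0.4,"grip":-1},{"x":1,"y":0.6,"wz":0.4,"grip":-1},{"x":1,"y":0.6,"wz":0.4,"grip":-1},{"x":0.8,"y":0.5,"grip":-1},{"grip":-1}]'
python3 - <<'E'
from h import *
import pickle
c=cam('wrist'); pickle.dump(c,open('w.pkl','wb')); s=get_state(); print(s['ee_pos'],s['orientation'],s['joint_pos'],c['o'],c['f'])
cv2.imwrite('pics/w1.png',cv2.resize(c['img'],(800,600),interpolation=cv2.INTER_CUBIC))
E
```

```text
[ 0.20421162 -0.61660388  0.23059389] [-3.14014162e+00  9.74853379e-06  3.19769429e-01] [ 1.1852293   0.62915817  0.0384466   1.51810868 -0.02699607  0.99629462
 -0.02000187] [ 0.27768802 -0.59138407  0.37283818] 297.3186396354542schema error: expected keys wx, wy, wz, x, y, z, grip
schema error: expected keys wx, wy, wz, x, y, z, grip
```

View pics/w1.png

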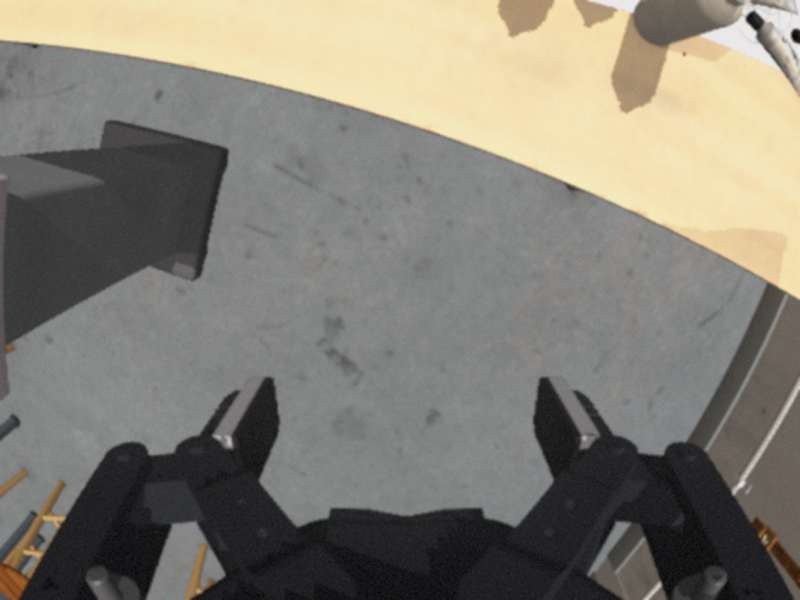

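The picture shows only the floor and table edge, because the move was refused: every row needs all seven keys.

```bash
python3 -m jog '[{"wx":0,"wy":0,"wz":0.4,"x":1,"y":0.6,"z":0,"grip":-1},{"wx":0,"wy":0,"wz":0.4,"x":1,"y":0.6,"z":0,"grip":-1},{"wx":0,"wy":0,"wz":0.4,"x":1,"y":0.6,"z":0,"grip":-1},{"wx":0,"wy":0,"wz":0.4,"x":1,"y":0.6,"z":0,"grip":-1},{"wx":0,"wy":0,"wz":0.4,"x":1,"y":0.6,"z":0,"grip":-1},{"wx":0,"wy":0,"wz":0.4,"x":1,"y":0.6,"z":0,"grip":-1},{"wx":0,"wy":0,"wz":0.4,"x":1,"y":0.6,"z":0,"grip":-1},{"wx":0,"wy":0,"wz":0.4,"x":1,"y":0.6,"z":0,"grip":-1},{"wx":0,"wy":0,"wz":0.4,"x":1,"y":0.6,"z":0,"grip":-1},{"wx":0,"wy":0,"wz":0.4,"x":1,"y":0.6,"z":0,"grip":-1}]' 40 &&
python3 -m jog '[{"wx":0,"wy":0,"wz":0.4,"x":1,"y":0.6,"z":0,"grip":-1},{"wx":0,"wy":0,"wz":0.4,"x":1,"y":0.6,"z":0,"grip":-1},{"wx":0,"wy":0,"wz":0.4,"x":1,"y":0.6,"z":0,"grip":-1},{"wx":0,"wy":0,"wz":0.4,"x":1,"y":0.6,"z":0,"grip":-1},{"wx":0,"wy":0,"wz":0.4,"x":1,"y":0.6,"z":0,"grip":-1},{"wx":0,"wy":0,"wz":0.4,"x":1,"y":0.6,"z":0,"grip":-1},{"wx":0,"wy":0,"wz":0.4,"x":1,"y":0.6,"z":0,"grip":-1},{"wx":0,"wy":0,"wz":0.4,"x":1,"y":0.6,"z":0,"grip":-1},{"wx":0,"wy":0,"wz":0,"x":0.8,"y":0.5,"z":0,"grip":-1},{"wx":0,"wy":0,"wz":0,"x":0,"y":0,"z":0,"grip":-1}]'
python3 - <<'E'
from h import *
import pickle
c=cam('wrist'); pickle.dump(c,open('w.pkl','wb')); s=get_state(); print(s['ee_pos'],s['orientation'],s['joint_pos'],c['o'])
cv2.imwrite('pics/w2.png',cv2.resize(c['img'],(800,600),interpolation=cv2.INTER_CUBIC))
E
```

```text
t: 1.4
ee_pos: [0.4057, -0.4963, 0.2313]
orientation: [3.142, -0.0, 0.882]
force: [-0.1, -0.3, -0.2]
width: 0.0854
finger_force: 0.0
t: 2.65
ee_pos: [0.5821, -0.3891, 0.2311]
orientation: [3.141, -0.001, 1.328]
force: [-0.2, -0.4, 0.2]
width: 0.0852
finger_force: 0.0
[ 0.58063089 -0.39064099  0.23106938] [-3.14095513e+00  2.04376049e-04  1.32591111e+00] [ 0.67199796  0.71356609 -0.22584629  1.352931    0.16612814  1.09404632
  0.17824135] [ 0.60064275 -0.31317935  0.37356479]
```

View pics/w2.png

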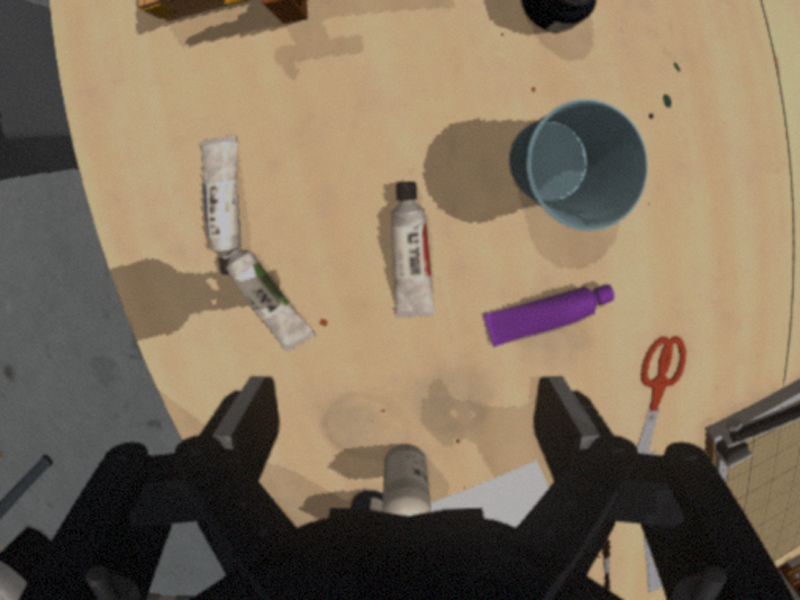

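The wrist view shows three tubes. Red's cap is at (405,190) and its tail at (414,315). Blue's tail is at (219,138) and its cap at (229,265). Green's cap is at (237,258) and its tail at (300,340). The purple look-alike is at (545,315). The paper tubes are at a radius of about 1 m, out of reach, so they're scenery.

```bash
python3 - <<'E'
from h import *
import pickle
c=pickle.load(open('w.pkl','rb'))
for n,a,b in [('red',(405,181),(414,316)),('blue',(230,273),(219,137)),('green',(233,256),(300,342))]:
    p,q=[pix2w(c,u/1.5625,v/1.5625,.013) for u,v in(a,b)]; d=p-q
    print(n,p.round(3),q.round(3),'mid',((p+q)/2).round(4),'len',np.linalg.norm(d).round(3),'axis',np.degrees(np.arctan2(d[1],d[0])).round(1)%180)
E
```

```text
red [ 0.595 -0.335  0.013] [ 0.576 -0.443  0.013] mid [ 0.5855 -0.389   0.013 ] len 0.111 axis 79.9
blue [ 0.435 -0.369  0.013] [ 0.46  -0.259  0.013] mid [ 0.4474 -0.3141  0.013 ] len 0.114 axis 77.0
green [ 0.442 -0.356  0.013] [ 0.475 -0.443  0.013] mid [ 0.4587 -0.3997  0.013 ] len 0.093 axis 110.7
```

```bash
python3 -m jog '[{"wx":0,"wy":0,"wz":0.2,"x":0.1,"y":0.05,"z":-1,"grip":-1},{"wx":0,"wy":0,"wz":0,"x":0,"y":0,"z":-1,"grip":-1},{"wx":0,"wy":0,"wz":0,"x":0,"y":0,"z":-1,"grip":-1},{"wx":0,"wy":0,"wz":0,"x":0,"y":0,"z":-1,"grip":-1},{"wx":0,"wy":0,"wz":0,"x":0,"y":0,"z":-1,"grip":-1},{"wx":0,"wy":0,"wz":0,"x":0,"y":0,"z":-1,"grip":-1},{"wx":0,"wy":0,"wz":0,"x":0,"y":0,"z":-1,"grip":-1},{"wx":0,"wy":0,"wz":0,"x":0,"y":0,"z":-1,"grip":-1},{"wx":0,"wy":0,"wz":0,"x":0,"y":0,"z":-1,"grip":-1},{"wx":0,"wy":0,"wz":0,"x":0,"y":0,"z":-1,"grip":-1}]' &&
python3 -m jog '[{"wx":0,"wy":0,"wz":0,"x":0,"y":0,"z":-0.7,"grip":-1},{"wx":0,"wy":0,"wz":0,"x":0,"y":0,"z":-0.6,"grip":-1},{"wx":0,"wy":0,"wz":0,"x":0,"y":0,"z":0,"grip":-1},{"wx":0,"wy":0,"wz":0,"x":0,"y":0,"z":0,"grip":1},{"wx":0,"wy":0,"wz":0,"x":0,"y":0,"z":0,"grip":1},{"wx":0,"wy":0,"wz":0,"x":0,"y":0,"z":0,"grip":1},{"wx":0,"wy":0,"wz":0,"x":0,"y":0,"z":0,"grip":1},{"wx":0,"wy":0,"wz":0,"x":0,"y":0,"z":0,"grip":1},{"wx":0,"wy":0,"wz":0,"x":0,"y":0,"z":0,"grip":1}]'
```

```text
t: 3.95
ee_pos: [0.5824, -0.3901, 0.03]
orientation: [3.142, 0.0, 1.353]
force: [-0.4, 0.1, 0.6]
width: 0.0851
finger_force: 0.0
t: 5.08
ee_pos: [0.5827, -0.3903, 0.0062]
orientation: [3.141, 0.0, 1.353]
force: [-1.4, 0.9, 5.5]
width: 0.0268
finger_force: 39.6
```

```bash
python3 -m jog '[{"wx":0,"wy":0,"wz":0,"x":0,"y":0,"z":1,"grip":1},{"wx":0,"wy":0,"wz":0,"x":0,"y":0,"z":1,"grip":1},{"wx":0,"wy":0,"wz":0,"x":0,"y":0,"z":1,"grip":1},{"wx":0,"wy":0,"wz":0,"x":0,"y":0,"z":1,"grip":1},{"wx":0,"wy":0,"wz":0,"x":0,"y":0,"z":1,"grip":1},{"wx":0,"wy":0,"wz":0,"x":0,"y":0,"z":1,"grip":1},{"wx":0,"wy":0,"wz":0,"x":0,"y":0,"z":1,"grip":1},{"wx":0,"wy":0,"wz":0.2,"x":0.1,"y":1,"z":0.4,"grip":1},{"wx":0,"wy":0,"wz":0.2,"x":0.1,"y":1,"z":0,"grip":1},{"wx":0,"wy":0,"wz":0,"x":0.1,"y":1,"z":0,"grip":1}]' &&
python3 -m jog '[{"wx":0,"wy":0,"wz":0,"x":0.14,"y":1,"z":0,"grip":1},{"wx":0,"wy":0,"wz":0,"x":0.14,"y":1,"z":0,"grip":1},{"wx":0,"wy":0,"wz":0,"x":0.14,"y":1,"z":0,"grip":1},{"wx":0,"wy":0,"wz":0,"x":0.14,"y":1,"z":0,"grip":1},{"wx":0,"wy":0,"wz":0,"x":0.14,"y":1,"z":0,"grip":1},{"wx":0,"wy":0,"wz":0,"x":0.14,"y":1,"z":0,"grip":1},{"wx":0,"wy":0,"wz":0,"x":0.14,"y":1,"z":0,"grip":1},{"wx":0,"wy":0,"wz":0,"x":0.14,"y":1,"z":0,"grip":1},{"wx":0,"wy":0,"wz":0,"x":0.14,"y":1,"z":0,"grip":1},{"wx":0,"wy":0,"wz":0,"x":0.14,"y":1,"z":0,"grip":1}]' && python3 -m jog '[{"wx":0,"wy":0,"wz":0,"x":0.15,"y":1,"z":0,"grip":1},{"wx":0,"wy":0,"wz":0,"x":0.14,"y":0.8,"z":0,"grip":1},{"wx":0,"wy":0,"wz":0,"x":0,"y":0,"z":0,"grip":1}]'
python3 - <<'E'
from h import *
import pickle
c=cam('wrist'); pickle.dump(c,open('w.pkl','wb')); s=get_state(); print(s['ee_pos'],s['orientation'])
cv2.imwrite('pics/w3.png',cv2.resize(c['img'],(800,600),interpolation=cv2.INTER_CUBIC))
E
```

```text
t: 6.32
ee_pos: [0.5882, -0.327, 0.1525]
orientation: [-3.14, -0.002, 1.411]
force: [0.9, 1.0, -0.9]
width: 0.027
finger_force: 39.4
t: 7.58
ee_pos: [0.6166, -0.1287, 0.1533]
orientation: [3.141, -0.0, 1.409]
force: [0.3, 0.0, -0.0]
width: 0.0269
finger_force: 39.4
t: 7.95
ee_pos: [0.6226, -0.0918, 0.1534]
orientation: [3.141, -0.001, 1.412]
force: [-0.4, -0.0, -0.1]
width: 0.0267
finger_force: 39.4
[ 0.62227194 -0.09361268  0.15331027] [3.14158491e+00 2.88535549e-04 1.40990183e+00]
```

View pics/w3.png

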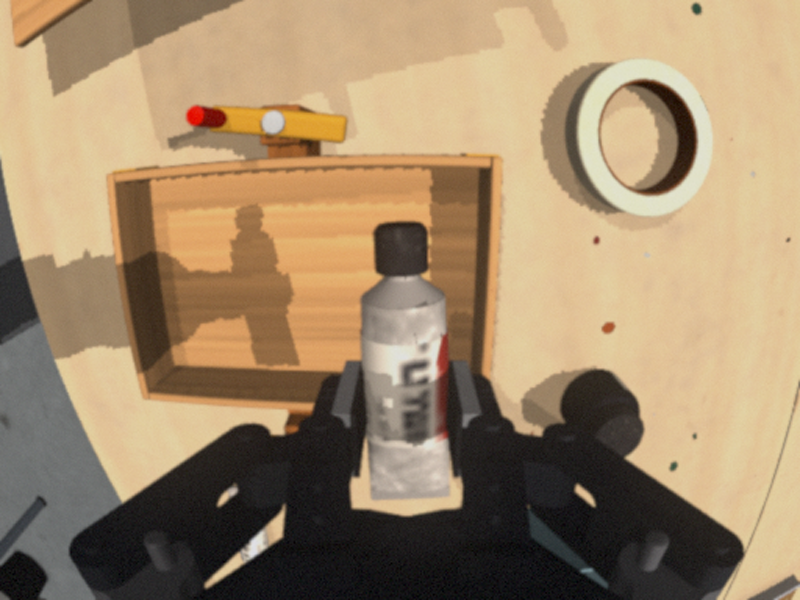

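Red is held straight. The rim corners are at (109,173), (500,156) and (145,400), the left pivot is at (272,122) and the red peg is at (198,116). I'll use these as a second check on the case pose.

```bash
python3 - <<'E'
from h import *
import pickle
c=pickle.load(open('w.pkl','rb'))
P=[pix2w(c,u/1.5625,v/1.5625,z) for u,v,z in[(109,173,.052),(500,156,.052),(145,400,.052),(272,122,.071),(198,116,.098)]]
for p in P: print(p.round(4))
d=P[1]-P[0];e=P[2]-P[0];print(np.linalg.norm(d),np.degrees(np.arctan2(d[1],d[0])),np.linalg.norm(e),np.degrees(np.arctan2(e[1],e[0])), 'ctr',(P[1]+P[2])/2)
g=P[3]-P[4];a=np.radians(-9);print('ctr from pivot',P[3]-.094*np.array([-np.sin(a),np.cos(a),0]),'r',np.linalg.norm(g[:2]))
E
```

```text
[0.4595 0.0131 0.052 ]
[ 0.6836 -0.0233  0.052 ]
[ 0.4344 -0.1369  0.052 ]
[0.5735 0.0126 0.071 ]
[0.547  0.0208 0.098 ]
0.22705510023745248 -9.221882876447982 0.15207178168153082 -99.49876547894253 ctr [ 0.55903519 -0.08010671  0.052     ]
ctr from pivot [ 0.55876298 -0.08022343  0.071     ] r 0.02767966768971099
```

```bash
python3 -m jog '[{"wx":0,"wy":0,"wz":0,"x":-0.2,"y":0.05,"z":-1,"grip":1},{"wx":0,"wy":0,"wz":0,"x":0,"y":0,"z":-1,"grip":1},{"wx":0,"wy":0,"wz":0,"x":0,"y":0,"z":-1,"grip":1},{"wx":0,"wy":0,"wz":0,"x":0,"y":0,"z":-1,"grip":1},{"wx":0,"wy":0,"wz":0,"x":0,"y":0,"z":-1,"grip":1},{"wx":0,"wy":0,"wz":0,"x":0,"y":0,"z":-1,"grip":1},{"wx":0,"wy":0,"wz":0,"x":0,"y":0,"z":-0.5,"grip":1},{"wx":0,"wy":0,"wz":0,"x":0,"y":0,"z":-0.5,"grip":1},{"wx":0,"wy":0,"wz":0,"x":0,"y":0,"z":0,"grip":1}]'
```

```text
t: 9.12
ee_pos: [0.6183, -0.093, 0.0131]
orientation: [3.142, 0.0, 1.409]
force: [0.8, -0.7, -0.0]
width: 0.0271
finger_force: 39.4
```

```bash
python3 -m jog '[{"wx":0,"wy":0,"wz":0,"x":0,"y":0,"z":0,"grip":-0.05},{"wx":0,"wy":0,"wz":0,"x":0,"y":0,"z":0,"grip":-0.05},{"wx":0,"wy":0,"wz":0,"x":0,"y":0,"z":0.5,"grip":-0.05},{"wx":0,"wy":0,"wz":0,"x":0,"y":0,"z":1,"grip":-0.05},{"wx":0,"wy":0,"wz":0,"x":0,"y":0,"z":1,"grip":-0.05},{"wx":0,"wy":0,"wz":0,"x":0,"y":0,"z":1,"grip":-0.05},{"wx":0,"wy":0,"wz":0,"x":0,"y":0,"z":1,"grip":-1},{"wx":0,"wy":0,"wz":0,"x":0,"y":0,"z":1,"grip":-1},{"wx":0,"wy":0,"wz":0,"x":0,"y":0,"z":1,"grip":-1},{"wx":0,"wy":0,"wz":0,"x":-0.6,"y":-1,"z":0.5,"grip":-1}]' && python3 -m jog '[{"wx":0,"wy":0,"wz":0,"x":-0.65,"y":-1,"z":0,"grip":-1},{"wx":0,"wy":0,"wz":0,"x":-0.65,"y":-1,"z":0,"grip":-1},{"wx":0,"wy":0,"wz":0,"x":-0.65,"y":-1,"z":0,"grip":-1},{"wx":0,"wy":0,"wz":0,"x":-0.65,"y":-1,"z":0,"grip":-1},{"wx":0,"wy":0,"wz":0,"x":-0.65,"y":-1,"z":0,"grip":-1},{"wx":0,"wy":0,"wz":0,"x":-0.65,"y":-1,"z":0,"grip":-1},{"wx":0,"wy":0,"wz":0,"x":-0.65,"y":-1,"z":0,"grip":-1},{"wx":0,"wy":0,"wz":0,"x":-0.65,"y":-1,"z":0,"grip":-1},{"wx":0,"wy":0,"wz":0,"x":-0.65,"y":-1,"z":0,"grip":-1},{"wx":0,"wy":0,"wz":0,"x":-0.65,"y":-1,"z":0,"grip":-1}]'&& python3 -m jog '[{"wx":0,"wy":0,"wz":0,"x":-0.65,"y":-1,"z":0,"grip":-1},{"wx":0,"wy":0,"wz":0,"x":-0.65,"y":-1,"z":0,"grip":-1},{"wx":0,"wy":0,"wz":0,"x":0,"y":0,"z":0,"grip":-1}]'
python3 - <<'E'
from h import *
import pickle
c=cam('wrist'); pickle.dump(c,open('w.pkl','wb')); s=get_state(); print(s['ee_pos'],s['orientation'])
cv2.imwrite('pics/w4.png',cv2.resize(c['img'],(800,600),interpolation=cv2.INTER_CUBIC))
E
```

```text
t: 10.38
ee_pos: [0.6079, -0.1109, 0.156]
orientation: [3.138, -0.002, 1.412]
force: [-0.9, 0.1, -0.8]
width: 0.0856
finger_force: 0.0
t: 11.62
ee_pos: [0.4759, -0.3138, 0.1546]
orientation: [3.141, 0.001, 1.409]
force: [-0.8, -0.1, -0.5]
width: 0.0856
finger_force: 0.0
t: 12.0
ee_pos: [0.4489, -0.3551, 0.1543]
orientation: [3.141, 0.002, 1.405]
force: [0.7, 0.7, 0.4]
width: 0.0852
finger_force: 0.0
[ 0.45009984 -0.35339529  0.15417894] [3.14070372e+00 2.81420960e-04 1.40718856e+00]
```

View pics/w4.png

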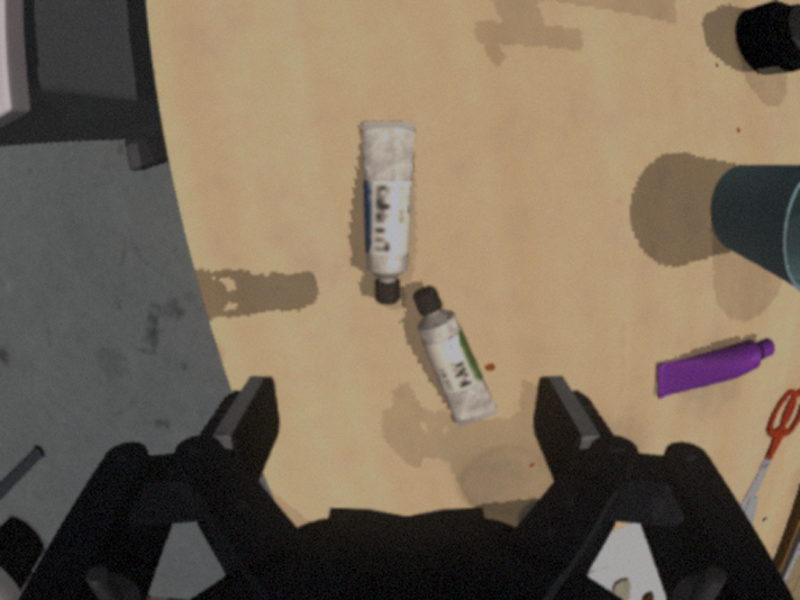

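One tube has been knocked aside, so they're now separate. Blue's tail is at (388,121) and its cap at (387,303). Green's cap is at (426,288) and its tail at (476,418).

```bash
python3 - <<'E'
from h import *
import pickle
c=pickle.load(open('w.pkl','rb'))
for n,a,b in [('blue',(387,303),(388,121)),('green',(426,288),(476,418))]:
    p,q=[pix2w(c,u/1.5625,v/1.5625,.013) for u,v in(a,b)]; d=p-q
    print(n,p.round(3),q.round(3),'mid',((p+q)/2).round(4),'len',np.linalg.norm(d).round(3),'axis',np.degrees(np.arctan2(d[1],d[0])).round(1)%180)
E
```

```text
blue [ 0.434 -0.37   0.013] [ 0.455 -0.258  0.013] mid [ 0.4443 -0.3139  0.013 ] len 0.115 axis 79.7
green [ 0.46  -0.364  0.013] [ 0.482 -0.468  0.013] mid [ 0.471  -0.4161  0.013 ] len 0.105 axis 101.6
```

```bash
python3 -m jog '[{"wx":0,"wy":0,"wz":0.65,"x":0.28,"y":-0.8,"z":0,"grip":-1},{"wx":0,"wy":0,"wz":0.65,"x":0.28,"y":-0.8,"z":0,"grip":-1},{"wx":0,"wy":0,"wz":0.65,"x":0.28,"y":-0.8,"z":-0.3,"grip":-1},{"wx":0,"wy":0,"wz":0.65,"x":0.28,"y":-0.75,"z":-1,"grip":-1},{"wx":0,"wy":0,"wz":0,"x":0,"y":0,"z":-1,"grip":-1},{"wx":0,"wy":0,"wz":0,"x":0,"y":0,"z":-1,"grip":-1},{"wx":0,"wy":0,"wz":0,"x":0,"y":0,"z":-1,"grip":-1},{"wx":0,"wy":0,"wz":0,"x":0,"y":0,"z":-1,"grip":-1},{"wx":0,"wy":0,"wz":0,"x":0,"y":0,"z":-1,"grip":-1},{"wx":0,"wy":0,"wz":0,"x":0,"y":0,"z":-1,"grip":-1}]' && python3 -m jog '[{"wx":0,"wy":0,"wz":0,"x":0,"y":0,"z":-0.05,"grip":-1},{"wx":0,"wy":0,"wz":0,"x":0,"y":0,"z":0,"grip":1},{"wx":0,"wy":0,"wz":0,"x":0,"y":0,"z":0,"grip":1},{"wx":0,"wy":0,"wz":0,"x":0,"y":0,"z":0,"grip":1},{"wx":0,"wy":0,"wz":0,"x":0,"y":0,"z":0,"grip":1},{"wx":0,"wy":0,"wz":0,"x":0,"y":0,"z":0,"grip":1},{"wx":0,"wy":0,"wz":0,"x":0,"y":0,"z":0,"grip":1}]'
```

```text
t: 13.3
ee_pos: [0.4726, -0.416, 0.006]
orientation: [3.142, -0.0, 1.772]
force: [0.1, 0.4, 0.5]
width: 0.0855
finger_force: 0.0
t: 14.18
ee_pos: [0.4728, -0.4164, 0.0072]
orientation: [3.141, 0.001, 1.772]
force: [-0.7, 1.0, 6.0]
width: 0.0268
finger_force: 39.7
```

```bash
python3 -m jog '[{"wx":0,"wy":0,"wz":0,"x":0,"y":0,"z":1,"grip":1},{"wx":0,"wy":0,"wz":0,"x":0,"y":0,"z":1,"grip":1},{"wx":0,"wy":0,"wz":0,"x":0,"y":0,"z":1,"grip":1},{"wx":0,"wy":0,"wz":0,"x":0,"y":0,"z":1,"grip":1},{"wx":0,"wy":0,"wz":0,"x":0,"y":0,"z":1,"grip":1},{"wx":0,"wy":0,"wz":0,"x":0,"y":0,"z":1,"grip":1},{"wx":0,"wy":0,"wz":0,"x":0,"y":0,"z":1,"grip":1},{"wx":0,"wy":0,"wz":0,"x":0.25,"y":0.98,"z":0.5,"grip":1},{"wx":0,"wy":0,"wz":0,"x":0.25,"y":0.98,"z":0,"grip":1},{"wx":0,"wy":0,"wz":0,"x":0.25,"y":0.98,"z":0,"grip":1}]' && python3 -m jog '[{"wx":0,"wy":0,"wz":-0.26,"x":0.25,"y":0.98,"z":0,"grip":1},{"wx":0,"wy":0,"wz":-0.26,"x":0.25,"y":0.98,"z":0,"grip":1},{"wx":0,"wy":0,"wz":-0.26,"x":0.25,"y":0.98,"z":0,"grip":1},{"wx":0,"wy":0,"wz":-0.26,"x":0.25,"y":0.98,"z":0,"grip":1},{"wx":0,"wy":0,"wz":-0.26,"x":0.25,"y":0.98,"z":0,"grip":1},{"wx":0,"wy":0,"wz":-0.26,"x":0.25,"y":0.98,"z":0,"grip":1},{"wx":0,"wy":0,"wz":-0.26,"x":0.25,"y":0.98,"z":0,"grip":1},{"wx":0,"wy":0,"wz":-0.26,"x":0.25,"y":0.98,"z":0,"grip":1},{"wx":0,"wy":0,"wz":-0.26,"x":0.25,"y":0.98,"z":0,"grip":1},{"wx":0,"wy":0,"wz":-0.26,"x":0.25,"y":0.98,"z":0,"grip":1}]' && python3 -m jog '[{"wx":0,"wy":0,"wz":0,"x":0.25,"y":0.98,"z":0,"grip":1},{"wx":0,"wy":0,"wz":0,"x":0.25,"y":0.98,"z":0,"grip":1},{"wx":0,"wy":0,"wz":0,"x":0.25,"y":0.98,"z":0,"grip":1},{"wx":0,"wy":0,"wz":0,"x":0.25,"y":0.98,"z":0,"grip":1},{"wx":0,"wy":0,"wz":0,"x":0,"y":0,"z":0,"grip":1},{"wx":0,"wy":0,"wz":0,"x":0,"y":0,"z":0,"grip":1}]'
python3 - <<'E'
from h import *
import pickle
c=cam('wrist'); pickle.dump(c,open('w.pkl','wb')); s=get_state(); print(s['ee_pos'],s['orientation'])
cv2.imwrite('pics/w5.png',cv2.resize(c['img'],(800,600),interpolation=cv2.INTER_CUBIC))
E
```

```text
t: 15.42
ee_pos: [0.4878, -0.3544, 0.1558]
orientation: [-3.141, -0.002, 1.774]
force: [-0.8, -0.1, -0.0]
width: 0.0263
finger_force: 39.6
t: 16.68
ee_pos: [0.537, -0.1588, 0.1555]
orientation: [-3.14, -0.001, 1.409]
force: [-0.0, 0.0, 0.2]
width: 0.0263
finger_force: 39.6
t: 17.42
ee_pos: [0.5573, -0.0837, 0.1562]
orientation: [-3.141, 0.001, 1.408]
force: [0.7, -0.9, -1.6]
width: 0.0266
finger_force: 39.6
[ 0.55728836 -0.0840566   0.15625454] [-3.14134846e+00  9.33799357e-04  1.40749407e+00]
```

View pics/w5.png

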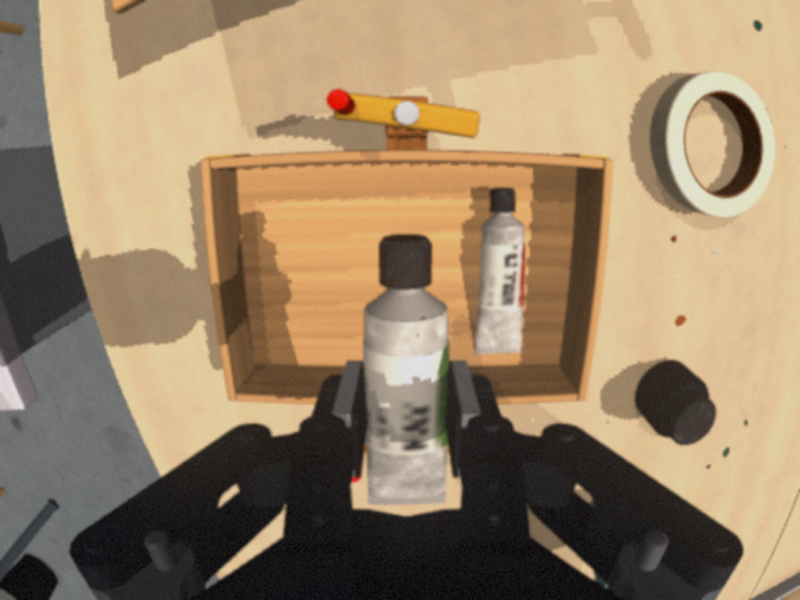

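Red lies in the case at (500,280), with green held straight over the middle slot. I'll lower green, release it and go for blue.

```bash
python3 -m jog '[{"wx":0,"wy":0,"wz":0,"x":0,"y":0.1,"z":-1,"grip":1},{"wx":0,"wy":0,"wz":0,"x":0,"y":0,"z":-1,"grip":1},{"wx":0,"wy":0,"wz":0,"x":0,"y":0,"z":-1,"grip":1},{"wx":0,"wy":0,"wz":0,"x":0,"y":0,"z":-1,"grip":1},{"wx":0,"wy":0,"wz":0,"x":0,"y":0,"z":-1,"grip":1},{"wx":0,"wy":0,"wz":0,"x":0,"y":0,"z":-1,"grip":1},{"wx":0,"wy":0,"wz":0,"x":0,"y":0,"z":-0.7,"grip":1},{"wx":0,"wy":0,"wz":0,"x":0,"y":0,"z":-0.5,"grip":1},{"wx":0,"wy":0,"wz":0,"x":0,"y":0,"z":0,"grip":1}]' && python3 -m jog '[{"wx":0,"wy":0,"wz":0,"x":0,"y":0,"z":0,"grip":-0.05},{"wx":0,"wy":0,"wz":0,"x":0,"y":0,"z":0,"grip":-0.05},{"wx":0,"wy":0,"wz":0,"x":0,"y":0,"z":0.5,"grip":-0.05},{"wx":0,"wy":0,"wz":0,"x":0,"y":0,"z":0.7,"grip":-0.05},{"wx":0,"wy":0,"wz":0,"x":0,"y":0,"z":1,"grip":-0.05},{"wx":0,"wy":0,"wz":0,"x":0,"y":0,"z":1,"grip":-0.05},{"wx":0,"wy":0,"wz":0,"x":0,"y":0,"z":1,"grip":-1},{"wx":0,"wy":0,"wz":0,"x":0,"y":0,"z":1,"grip":-1},{"wx":0,"wy":0,"wz":0,"x":0,"y":0,"z":1,"grip":-1},{"wx":0,"wy":0,"wz":0,"x":0,"y":0,"z":1,"grip":-1}]' && python3 -m jog '[{"wx":0,"wy":0,"wz":0,"x":-0.47,"y":-0.97,"z":0,"grip":-1},{"wx":0,"wy":0,"wz":0,"x":-0.47,"y":-0.97,"z":0,"grip":-1},{"wx":0,"wy":0,"wz":0,"x":-0.47,"y":-0.97,"z":0,"grip":-1},{"wx":0,"wy":0,"wz":0,"x":-0.47,"y":-0.97,"z":0,"grip":-1},{"wx":0,"wy":0,"wz":0,"x":-0.47,"y":-0.97,"z":0,"grip":-1},{"wx":0,"wy":0,"wz":0,"x":-0.47,"y":-0.97,"z":0,"grip":-1},{"wx":0,"wy":0,"wz":0,"x":-0.47,"y":-0.97,"z":0,"grip":-1},{"wx":0,"wy":0,"wz":0,"x":-0.47,"y":-0.97,"z":0,"grip":-1},{"wx":0,"wy":0,"wz":0,"x":-0.47,"y":-0.97,"z":0,"grip":-1},{"wx":0,"wy":0,"wz":0,"x":-0.47,"y":-0.97,"z":0,"grip":-1}]' && python3 -m jog '[{"wx":0,"wy":0,"wz":0,"x":-0.47,"y":-0.97,"z":0,"grip":-1},{"wx":0,"wy":0,"wz":-0.1,"x":-0.47,"y":-0.95,"z":0,"grip":-1},{"wx":0,"wy":0,"wz":0,"x":0,"y":0,"z":0,"grip":-1}]'
python3 - <<'E'
from h import *
c=cam('top'); i=c['img']
p=[w2pix(c,(.434,-.37,.013)),w2pix(c,(.455,-.258,.013))]; print(p, get_state()['ee_pos'])
a=i[150:260,240:400].copy()
cv2.imwrite('pics/t2.png',cv2.resize(a,None,fx=4,fy=4,interpolation=cv2.INTER_CUBIC))
E
```

```text
t: 18.6
ee_pos: [0.5578, -0.0812, 0.0125]
orientation: [3.141, 0.0, 1.408]
force: [0.4, 0.1, -0.4]
width: 0.0266
finger_force: 41.8
t: 19.85
ee_pos: [0.5577, -0.0809, 0.1582]
orientation: [3.14, -0.0, 1.409]
force: [0.8, 0.1, -0.9]
width: 0.0852
finger_force: 0.0
t: 21.1
ee_pos: [0.4634, -0.2756, 0.1575]
orientation: [3.14, 0.001, 1.409]
force: [0.2, -0.5, 0.6]
width: 0.0857
finger_force: 0.0
t: 21.48
ee_pos: [0.4437, -0.3152, 0.1568]
orientation: [3.141, 0.001, 1.391]
force: [1.3, 1.0, -0.2]
width: 0.0855
finger_force: 0.0
[array([350.03244707, 243.49899879]), array([316.25867299, 236.82620038])] [ 0.44458377 -0.31360526  0.15669929]
```

View pics/t2.png

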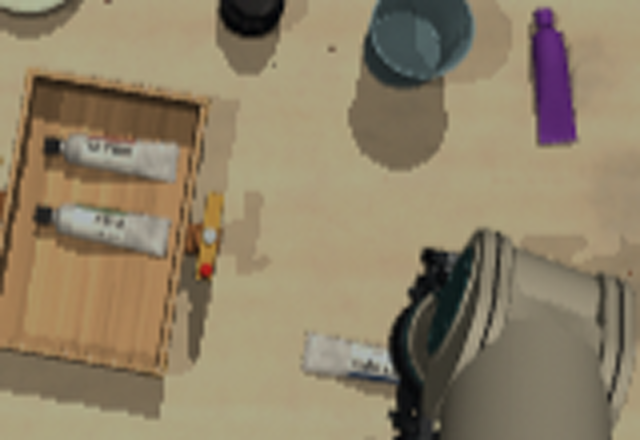

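Red and green are both in the case, and blue's tail at (305,352) matches the prediction. Next I'll grasp blue.

```bash
python3 -m jog '[{"wx":0,"wy":0,"wz":0,"x":0,"y":0,"z":-1,"grip":-1},{"wx":0,"wy":0,"wz":0,"x":0,"y":0,"z":-1,"grip":-1},{"wx":0,"wy":0,"wz":0,"x":0,"y":0,"z":-1,"grip":-1},{"wx":0,"wy":0,"wz":0,"x":0,"y":0,"z":-1,"grip":-1},{"wx":0,"wy":0,"wz":0,"x":0,"y":0,"z":-1,"grip":-1},{"wx":0,"wy":0,"wz":0,"x":0,"y":0,"z":-1,"grip":-1},{"wx":0,"wy":0,"wz":0,"x":0,"y":0,"z":-1,"grip":-1},{"wx":0,"wy":0,"wz":0,"x":0,"y":0,"z":-0.5,"grip":-1},{"wx":0,"wy":0,"wz":0,"x":0,"y":0,"z":0,"grip":-1}]' && python3 -m jog '[{"wx":0,"wy":0,"wz":0,"x":0,"y":0,"z":0,"grip":1},{"wx":0,"wy":0,"wz":0,"x":0,"y":0,"z":0,"grip":1},{"wx":0,"wy":0,"wz":0,"x":0,"y":0,"z":0,"grip":1},{"wx":0,"wy":0,"wz":0,"x":0,"y":0,"z":0,"grip":1},{"wx":0,"wy":0,"wz":0,"x":0,"y":0,"z":0,"grip":1},{"wx":0,"wy":0,"wz":0,"x":0,"y":0,"z":0,"grip":1}]' && python3 -m jog '[{"wx":0,"wy":0,"wz":0,"x":0,"y":0,"z":1,"grip":1},{"wx":0,"wy":0,"wz":0,"x":0,"y":0,"z":1,"grip":1},{"wx":0,"wy":0,"wz":0,"x":0,"y":0,"z":1,"grip":1},{"wx":0,"wy":0,"wz":0,"x":0,"y":0,"z":1,"grip":1},{"wx":0,"wy":0,"wz":0,"x":0,"y":0,"z":1,"grip":1},{"wx":0,"wy":0,"wz":0,"x":0,"y":0,"z":1,"grip":1},{"wx":0,"wy":0,"wz":0,"x":0,"y":0,"z":1,"grip":1},{"wx":0,"wy":0,"wz":0.1,"x":0.2,"y":0.93,"z":0.5,"grip":1},{"wx":0,"wy":0,"wz":0,"x":0.2,"y":0.93,"z":0,"grip":1},{"wx":0,"wy":0,"wz":0,"x":0.2,"y":0.93,"z":0,"grip":1}]' && python3 -m jog '[{"wx":0,"wy":0,"wz":0,"x":0.21,"y":0.93,"z":0,"grip":1},{"wx":0,"wy":0,"wz":0,"x":0.21,"y":0.93,"z":0,"grip":1},{"wx":0,"wy":0,"wz":0,"x":0.21,"y":0.93,"z":0,"grip":1},{"wx":0,"wy":0,"wz":0,"x":0.21,"y":0.93,"z":0,"grip":1},{"wx":0,"wy":0,"wz":0,"x":0.21,"y":0.93,"z":0,"grip":1},{"wx":0,"wy":0,"wz":0,"x":0.21,"y":0.93,"z":0,"grip":1},{"wx":0,"wy":0,"wz":0,"x":0.21,"y":0.93,"z":0,"grip":1},{"wx":0,"wy":0,"wz":0,"x":0.21,"y":0.93,"z":0,"grip":1},{"wx":0,"wy":0,"wz":0,"x":0.21,"y":0.93,"z":0,"grip":1},{"wx":0,"wy":0,"wz":0,"x":0.21,"y":0.93,"z":0,"grip":1}]' && python3 -m jog '[{"wx":0,"wy":0,"wz":0,"x":0,"y":0,"z":0,"grip":1},{"wx":0,"wy":0,"wz":0,"x":0,"y":0,"z":0,"grip":1}]'
```

```text
t: 22.65
ee_pos: [0.445, -0.3123, 0.006]
orientation: [-3.141, -0.001, 1.396]
force: [0.4, -0.7, 0.3]
width: 0.0853
finger_force: 0.0
t: 23.4
ee_pos: [0.445, -0.3135, 0.007]
orientation: [3.141, 0.0, 1.395]
force: [-1.1, 0.7, 5.6]
width: 0.0268
finger_force: 39.4
t: 24.65
ee_pos: [0.4567, -0.255, 0.1557]
orientation: [-3.14, -0.001, 1.41]
force: [-0.8, -0.3, -1.2]
width: 0.0268
finger_force: 39.8
t: 25.9
ee_pos: [0.4988, -0.07, 0.1561]
orientation: [-3.141, -0.0, 1.409]
force: [0.7, 0.0, -0.4]
width: 0.027
finger_force: 39.7
t: 26.15
ee_pos: [0.4984, -0.072, 0.1562]
orientation: [-3.141, 0.001, 1.409]
force: [0.5, -0.4, -0.3]
width: 0.0266
finger_force: 39.7
```

```bash
python3 -m jog '[{"wx":0,"wy":0,"wz":0,"x":0,"y":0,"z":-1,"grip":1},{"wx":0,"wy":0,"wz":0,"x":0,"y":0,"z":-1,"grip":1},{"wx":0,"wy":0,"wz":0,"x":0,"y":0,"z":-1,"grip":1},{"wx":0,"wy":0,"wz":0,"x":0,"y":0,"z":-1,"grip":1},{"wx":0,"wy":0,"wz":0,"x":0,"y":0,"z":-1,"grip":1},{"wx":0,"wy":0,"wz":0,"x":0,"y":0,"z":-1,"grip":1},{"wx":0,"wy":0,"wz":0,"x":0,"y":0,"z":-0.7,"grip":1},{"wx":0,"wy":0,"wz":0,"x":0,"y":0,"z":-0.5,"grip":1},{"wx":0,"wy":0,"wz":0,"x":0,"y":0,"z":0,"grip":1}]' && python3 -m jog '[{"wx":0,"wy":0,"wz":0,"x":0,"y":0,"z":0,"grip":-0.05},{"wx":0,"wy":0,"wz":0,"x":0,"y":0,"z":0,"grip":-0.05},{"wx":0,"wy":0,"wz":0,"x":0,"y":0,"z":0.5,"grip":-0.05},{"wx":0,"wy":0,"wz":0,"x":0,"y":0,"z":0.7,"grip":-0.05},{"wx":0,"wy":0,"wz":0,"x":0,"y":0,"z":1,"grip":-0.05},{"wx":0,"wy":0,"wz":0,"x":0,"y":0,"z":1,"grip":-0.05},{"wx":0,"wy":0,"wz":0,"x":0,"y":0,"z":1,"grip":-0.3},{"wx":0,"wy":0,"wz":0,"x":0,"y":0,"z":1,"grip":-0.3},{"wx":0,"wy":0,"wz":0,"x":0,"y":0,"z":1,"grip":-0.3},{"wx":0,"wy":0,"wz":0,"x":0,"y":0,"z":1,"grip":-0.3}]' && python3 -m jog '[{"wx":0,"wy":0,"wz":0,"x":0,"y":0,"z":1,"grip":-0.3},{"wx":0,"wy":0,"wz":0,"x":0,"y":0,"z":1,"grip":-0.3},{"wx":0,"wy":0,"wz":0,"x":0,"y":0,"z":1,"grip":-0.3},{"wx":0,"wy":0,"wz":0,"x":0,"y":0,"z":1,"grip":-0.3},{"wx":0,"wy":0,"wz":0,"x":0,"y":0,"z":1,"grip":-0.3},{"wx":0,"wy":0,"wz":0,"x":0,"y":0,"z":1,"grip":-0.3},{"wx":0,"wy":0,"wz":0,"x":0,"y":0,"z":1,"grip":-0.3},{"wx":0,"wy":0,"wz":0.4,"x":0.25,"y":0.95,"z":0,"grip":-0.3},{"wx":0,"wy":0,"wz":0.4,"x":0.25,"y":0.95,"z":0,"grip":-0.3},{"wx":0,"wy":0,"wz":0.4,"x":0.25,"y":0.95,"z":0,"grip":-0.3}]' && python3 -m jog '[{"wx":0,"wy":0,"wz":0.4,"x":0.25,"y":0.95,"z":0,"grip":-0.3},{"wx":0,"wy":0,"wz":0.3,"x":0.25,"y":0.95,"z":0,"grip":-0.3},{"wx":0,"wy":0,"wz":0,"x":0.25,"y":0.95,"z":0,"grip":-0.3},{"wx":0,"wy":0,"wz":0,"x":0.25,"y":0.95,"z":0,"grip":-0.3},{"wx":0,"wy":0,"wz":0,"x":0.25,"y":0.95,"z":0,"grip":-0.3},{"wx":0,"wy":0,"wz":0,"x":0.25,"y":0.95,"z":0,"grip":-0.3},{"wx":0,"wy":0,"wz":0,"x":0.25,"y":0.95,"z":0,"grip":-0.3},{"wx":0,"wy":0,"wz":0,"x":0.25,"y":0.95,"z":0,"grip":-0.3},{"wx":0,"wy":0,"wz":0,"x":0.25,"y":0.95,"z":0,"grip":-0.3},{"wx":0,"wy":0,"wz":0,"x":0,"y":0,"z":0,"grip":-0.3}]'
python3 - <<'E'
from h import *
import pickle
c=cam('wrist'); pickle.dump(c,open('w.pkl','wb')); s=get_state(); print(s['ee_pos'],s['orientation'])
cv2.imwrite('pics/w6.png',cv2.resize(c['img'],(800,600),interpolation=cv2.INTER_CUBIC))
E
```

```text
t: 27.28
ee_pos: [0.4988, -0.0719, 0.0123]
orientation: [3.141, 0.0, 1.408]
force: [0.0, -0.2, 0.1]
width: 0.027
finger_force: 42.6
t: 28.52
ee_pos: [0.4987, -0.0715, 0.1581]
orientation: [3.14, 0.0, 1.409]
force: [0.2, 0.6, -0.0]
width: 0.0555
finger_force: 0.0
t: 29.78
ee_pos: [0.5135, -0.0121, 0.2956]
orientation: [-3.14, -0.001, 1.582]
force: [1.6, -0.6, -0.6]
width: 0.0555
finger_force: 0.0
t: 31.02
ee_pos: [0.5588, 0.1588, 0.2962]
orientation: [-3.142, -0.001, 1.677]
force: [-0.1, -0.5, -1.2]
width: 0.0553
finger_force: 0.0
[0.558688   0.15713303 0.29611046] [-3.14115636e+00  1.86071574e-04  1.67538774e+00]
```

View pics/w6.png

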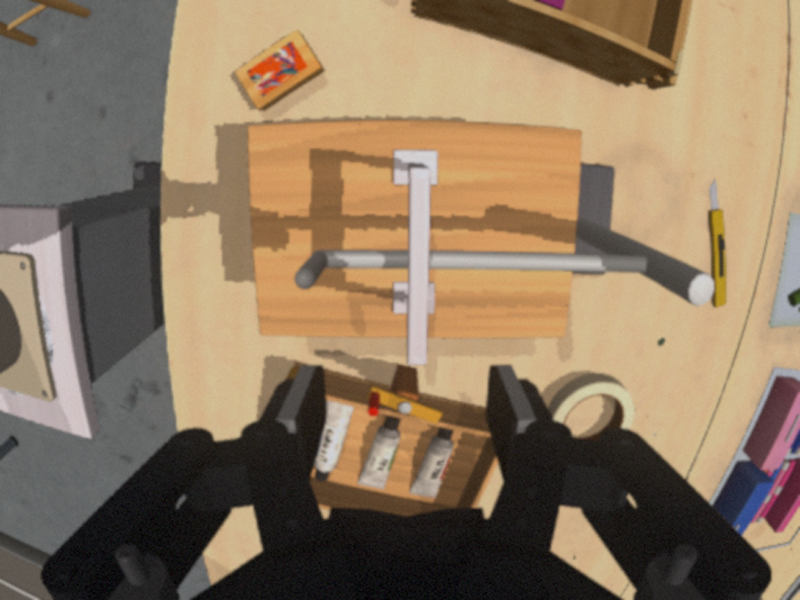

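All three tubes are in the case. The bail bar runs from (419,166) to (417,363), the hook's tip is at (305,276) and the post's top is at (701,290).

```bash
python3 - <<'E'
from h import *
import pickle
c=pickle.load(open('w.pkl','rb'))
P=lambda u,v,z:pix2w(c,u/1.5625,v/1.5625,z)
a,b=P(419,166,.222),P(417,363,.222);d=a-b;print('bar',a,b,(a+b)/2,np.linalg.norm(d),np.degrees(np.arctan2(d[1],d[0])))
t,p=P(305,276,.24),P(701,290,.247);d=p-t;print('hook',t,p,np.linalg.norm(d[:2]),np.degrees(np.arctan2(d[1],d[0])))
a,b=P(249,126,.107),P(581,130,.107);d=b-a;print('lid edge',np.linalg.norm(d),np.degrees(np.arctan2(d[1],d[0])))
E
```

```text
bar [0.55743003 0.23096323 0.222     ] [0.56760814 0.1322564  0.222     ] [0.56251909 0.18160981 0.222     ] 0.09923019384086919 95.88721997484498
hook [0.51128684 0.17813634 0.24      ] [0.70377842 0.19437408 0.247     ] 0.1931752379732904 4.821803891853698
lid edge 0.24227676316500693 5.6379046437065305
```

```bash
python3 -m jog '[{"wx":0,"wy":0,"wz":0,"x":0.1,"y":0.6,"z":0,"grip":0.15},{"wx":0,"wy":0,"wz":0,"x":0.1,"y":0.6,"z":0,"grip":0.15},{"wx":0,"wy":0,"wz":0,"x":0,"y":0,"z":-0.5,"grip":0.15},{"wx":0,"wy":0,"wz":0,"x":0,"y":0,"z":-1,"grip":0.15},{"wx":0,"wy":0,"wz":0,"x":0,"y":0,"z":-1,"grip":0.15},{"wx":0,"wy":0,"wz":0,"x":0,"y":0,"z":-1,"grip":0.15},{"wx":0,"wy":0,"wz":0,"x":0,"y":0,"z":-0.5,"grip":0.15},{"wx":0,"wy":0,"wz":0,"x":0,"y":0,"z":-0.45,"grip":0.15},{"wx":0,"wy":0,"wz":0,"x":0,"y":0,"z":0,"grip":0.15}]' && python3 -m jog '[{"wx":0,"wy":0,"wz":0,"x":0,"y":0,"z":0,"grip":1},{"wx":0,"wy":0,"wz":0,"x":0,"y":0,"z":0,"grip":1},{"wx":0,"wy":0,"wz":0,"x":0,"y":0,"z":0,"grip":1},{"wx":0,"wy":0,"wz":0,"x":0,"y":0,"z":0,"grip":1},{"wx":0,"wy":0,"wz":0,"x":0,"y":0,"z":0,"grip":1},{"wx":0,"wy":0,"wz":0,"x":0,"y":0,"z":0,"grip":1}]' 80
```

```text
t: 32.2
ee_pos: [0.5625, 0.1804, 0.2069]
orientation: [-3.141, 0.0, 1.674]
force: [0.4, -1.0, 0.5]
width: 0.0362
finger_force: 0.0
t: 32.95
ee_pos: [0.5631, 0.1808, 0.2081]
orientation: [3.14, -0.0, 1.674]
force: [-0.9, 0.2, 5.9]
width: 0.0078
finger_force: 80.2
```

```bash
python3 -m jog '[{"wx":0,"wy":0,"wz":0,"x":0,"y":0,"z":0.5,"grip":1},{"wx":0,"wy":0,"wz":0,"x":0,"y":0,"z":0.5,"grip":1},{"wx":0,"wy":0,"wz":0,"x":0,"y":0,"z":0.5,"grip":1},{"wx":0,"wy":0,"wz":0,"x":0,"y":0,"z":0.5,"grip":1},{"wx":0,"wy":0,"wz":0,"x":0,"y":0,"z":0.5,"grip":1},{"wx":0,"wy":0,"wz":0,"x":0,"y":0,"z":0.3,"grip":1},{"wx":0,"wy":0,"wz":0,"x":0,"y":0,"z":0,"grip":1},{"wx":0,"wy":0,"wz":0,"x":0,"y":0,"z":0,"grip":1}]'
python3 - <<'E'
from h import *
import pickle
c=cam('scene'); s=get_state(); print(s['ee_pos'],s['orientation'],s['force'],s['width'])
cv2.imwrite('pics/s2.png',cv2.resize(c['img'][190:320,130:330],(800,520),interpolation=cv2.INTER_CUBIC))
E
```

```text
t: 33.95
ee_pos: [0.5625, 0.1804, 0.263]
orientation: [-3.141, 0.0, 1.674]
force: [0.7, -0.1, -2.2]
width: 0.0076
finger_force: 79.3
[0.56246392 0.180407   0.26285104] [-3.14063315e+00  2.22152550e-04  1.67417630e+00] [-0.48393521  0.47728655 -3.04453552] 0.007810868361360146
```

View pics/s2.png

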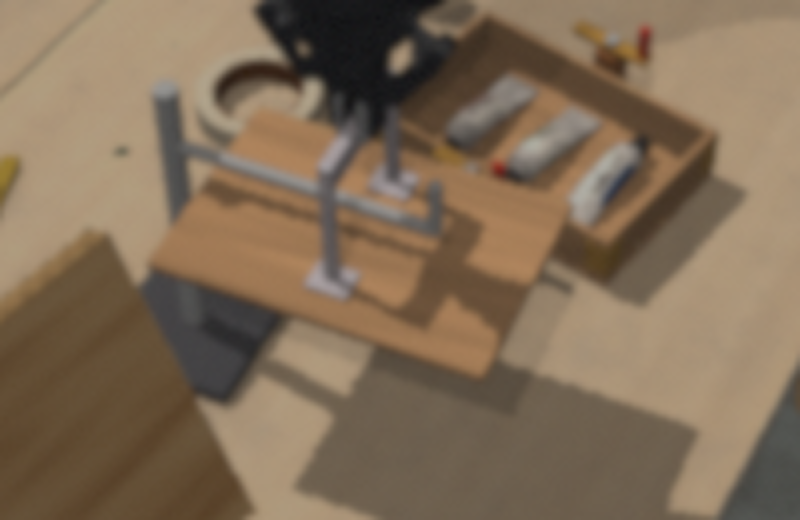

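The lid hangs level in the grip, clear of the hook. I'll check numerically that blue lies flat while I draw the lid off.

```bash
python3 - <<'E'
from h import *
import pickle
c=pickle.load(open('w.pkl','rb'))
for n,m in(('blue',(.4988,-.0719)),('green',(.5577,-.081)),('red',(.6183,-.093))):
    print(n,[(w2pix(c,(m[0]+k*.057*.16,m[1]+k*.057*.987,.02))*1.5625).round(0) for k in(1,-1)])
E
python3 -m jog '[{"wx":0,"wy":0,"wz":0,"x":-0.45,"y":-0.04,"z":0,"grip":1},{"wx":0,"wy":0,"wz":0,"x":-0.45,"y":-0.04,"z":0,"grip":1},{"wx":0,"wy":0,"wz":0,"x":-0.9,"y":-0.09,"z":0,"grip":1},{"wx":0,"wy":0,"wz":0,"x":-0.9,"y":-0.09,"z":0,"grip":1},{"wx":0,"wy":0,"wz":0,"x":-0.9,"y":-0.09,"z":0,"grip":1},{"wx":0,"wy":0,"wz":0,"x":-0.9,"y":-0.09,"z":0,"grip":1},{"wx":0,"wy":0,"wz":0,"x":0,"y":0,"z":0,"grip":1},{"wx":0,"wy":0,"wz":0,"x":0,"y":0,"z":0,"grip":1}]'
```

```text
blue [array([339., 399.]), array([321., 478.])]
green [array([395., 412.]), array([370., 489.])]
red [array([450., 426.]), array([420., 501.])]
t: 35.0
ee_pos: [0.4735, 0.1719, 0.2636]
orientation: [3.14, -0.0, 1.674]
force: [-0.7, -0.9, -1.9]
width: 0.0078
finger_force: 79.3
```

```bash
python3 -m jog '[{"wx":0,"wy":0,"wz":0,"x":0.05,"y":-0.5,"z":0,"grip":1},{"wx":0,"wy":0,"wz":0,"x":0.1,"y":-1,"z":0,"grip":1},{"wx":0,"wy":0,"wz":0,"x":0.1,"y":-1,"z":0,"grip":1},{"wx":0,"wy":0,"wz":0,"x":0.1,"y":-1,"z":0,"grip":1},{"wx":0,"wy":0,"wz":0,"x":0.1,"y":-1,"z":0,"grip":1},{"wx":0,"wy":0,"wz":0,"x":0.1,"y":-1,"z":0,"grip":1},{"wx":0,"wy":0,"wz":0,"x":0.05,"y":-0.5,"z":0,"grip":1},{"wx":0,"wy":0,"wz":0,"x":0,"y":0,"z":0,"grip":1}]' && python3 -m jog '[{"wx":0,"wy":0,"wz":-0.27,"x":0.51,"y":-0.96,"z":0,"grip":1},{"wx":0,"wy":0,"wz":-0.27,"x":0.51,"y":-0.96,"z":0,"grip":1},{"wx":0,"wy":0,"wz":-0.27,"x":0.51,"y":-0.96,"z":0,"grip":1},{"wx":0,"wy":0,"wz":-0.27,"x":0.51,"y":-0.96,"z":0,"grip":1},{"wx":0,"wy":0,"wz":-0.27,"x":0.51,"y":-0.96,"z":0,"grip":1},{"wx":0,"wy":0,"wz":-0.27,"x":0.51,"y":-0.96,"z":0,"grip":1},{"wx":0,"wy":0,"wz":-0.27,"x":0.51,"y":-0.96,"z":0,"grip":1},{"wx":0,"wy":0,"wz":0,"x":0,"y":0,"z":0,"grip":1},{"wx":0,"wy":0,"wz":0,"x":0,"y":0,"z":0,"grip":1}]'
```

```text
t: 36.0
ee_pos: [0.485, 0.0509, 0.2632]
orientation: [-3.141, -0.0, 1.672]
force: [-0.9, 0.5, -2.3]
width: 0.0078
finger_force: 79.2
t: 37.12
ee_pos: [0.5559, -0.0818, 0.2632]
orientation: [-3.141, -0.001, 1.411]
force: [0.2, 0.9, -1.5]
width: 0.0077
finger_force: 79.3
```

```bash
python3 -m jog '[{"wx":0,"wy":0,"wz":0,"x":0,"y":0,"z":-0.5,"grip":1},{"wx":0,"wy":0,"wz":0,"x":0,"y":0,"z":-1,"grip":1},{"wx":0,"wy":0,"wz":0,"x":0,"y":0,"z":-1,"grip":1},{"wx":0,"wy":0,"wz":0,"x":0,"y":0,"z":-1,"grip":1},{"wx":0,"wy":0,"wz":0,"x":0,"y":0,"z":-0.5,"grip":1},{"wx":0,"wy":0,"wz":0,"x":0,"y":0,"z":-0.4,"grip":1},{"wx":0,"wy":0,"wz":0,"x":0,"y":0,"z":0,"grip":1}]'
python3 - <<'E'
from h import *
c=cam('wrist'); s=get_state(); print(s['ee_pos'],s['orientation'],s['force'])
cv2.imwrite('pics/w7.png',cv2.resize(c['img'],(800,600),interpolation=cv2.INTER_CUBIC))
import pickle; pickle.dump(c,open('w7.pkl','wb'))
T=np.eye(4);T[:3,:3]=rot([-3.14135,.00093,1.40749]);T[:3,3]=[.55729,-.08406,.15625];T=T@c['keys']['T_tool_cam'];d=dict(c,o=T[:3,3],A=T[:3,:3])
P=[pix2w(d,u/1.5625,v/1.5625,z) for u,v,z in[(203,160,.052),(611,159,.052),(586,401,.052),(230,400,.052),(406,112,.071),(339,100,.098)]]
for p in P: print(p.round(4))
print('ctr',np.mean(P[:4],0),[np.linalg.norm(P[i]-P[j]).round(3) for i,j in((0,1),(3,2),(0,3),(1,2))])
a=np.radians(-9.2);print('from piv',P[4]-.094*np.array([-np.sin(a),np.cos(a),0]))
E
```

```text
t: 38.0
ee_pos: [0.556, -0.0824, 0.1751]
orientation: [-3.141, -0.0, 1.411]
force: [0.1, -0.6, -1.8]
width: 0.0076
finger_force: 79.2
[ 0.55634528 -0.08254363  0.17550666] [ 3.14124425e+00 -9.30301811e-05  1.41044885e+00] [-0.55943795  0.49106295 -1.62087763]
[0.4586 0.0122 0.052 ]
[ 0.6833 -0.0243  0.052 ]
[ 0.6609 -0.1745  0.052 ]
[ 0.4336 -0.1359  0.052 ]
[0.5733 0.0125 0.071 ]
[0.5458 0.0206 0.098 ]
ctr [ 0.55911346 -0.08064633  0.052     ] [np.float64(0.228), np.float64(0.23), np.float64(0.15), np.float64(0.152)]
from piv [ 0.5583176  -0.08026964  0.071     ]
```

View pics/w7.png

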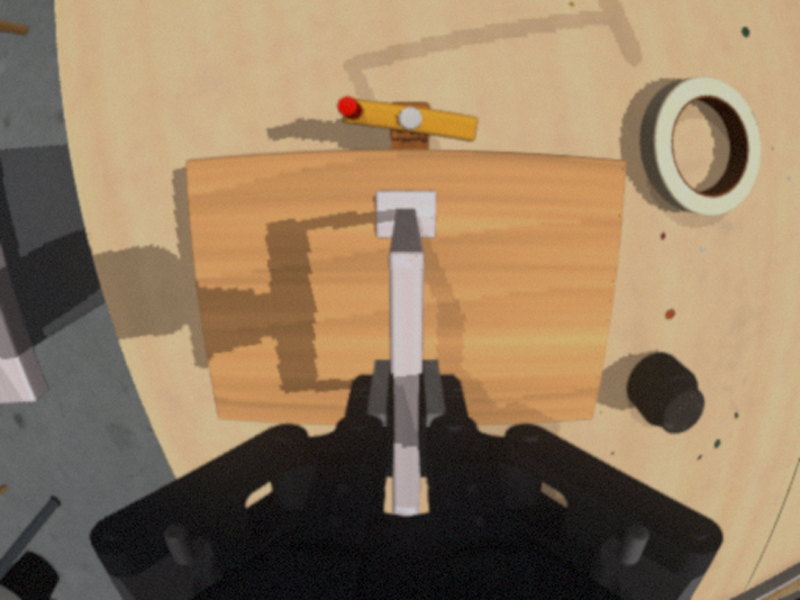

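Lid corners are at (187,161), (625,161), (594,420) and (217,419), and the left pivot is at (410,118).

```bash
python3 - <<'E'
from h import *
import pickle
c=pickle.load(open('w7.pkl','rb'))
P=[pix2w(c,u/1.5625,v/1.5625,z) for u,v,z in[(187,161,.0825),(625,161,.0825),(594,420,.0825),(217,419,.0825),(410,118,.071),(348,106,.098)]]
for p in P: print(p.round(4))
print('ctr',np.mean(P[:4],0),[np.linalg.norm(P[i]-P[j]).round(3) for i,j in((0,1),(3,2),(0,3),(1,2))])
for i,j in((0,1),(3,2)): d=P[j]-P[i];print(np.degrees(np.arctan2(d[1],d[0])))
a=np.radians(-9.2);print('case from piv',P[4]-.094*np.array([-np.sin(a),np.cos(a),0]))
E
```

```text
[0.4526 0.0145 0.0825]
[ 0.6849 -0.0231  0.0825]
[ 0.6614 -0.1804  0.0825]
[ 0.4249 -0.1412  0.0825]
[0.5735 0.0124 0.071 ]
[0.5456 0.0212 0.098 ]
ctr [ 0.55595279 -0.08252818  0.0825    ] [np.float64(0.235), np.float64(0.24), np.float64(0.158), np.float64(0.159)]
-9.20615668218035
-9.398862465962166
case from piv [ 0.55851609 -0.08039394  0.071     ]
```

```bash
python3 -m jog '[{"wx":0,"wy":0,"wz":0,"x":0.1,"y":0.08,"z":0,"grip":1},{"wx":0,"wy":0,"wz":0,"x":0,"y":0,"z":-0.3,"grip":1},{"wx":0,"wy":0,"wz":0,"x":0,"y":0,"z":-0.3,"grip":1},{"wx":0,"wy":0,"wz":0,"x":0,"y":0,"z":-0.2,"grip":1},{"wx":0,"wy":0,"wz":0,"x":0,"y":0,"z":-0.2,"grip":1},{"wx":0,"wy":0,"wz":0,"x":0,"y":0,"z":0,"grip":1}]' && python3 -m jog '[{"wx":0,"wy":0,"wz":0,"x":0,"y":0,"z":-0.1,"grip":1},{"wx":0,"wy":0,"wz":0,"x":0,"y":0,"z":0,"grip":1}]'
```

```text
t: 38.8
ee_pos: [0.5579, -0.081, 0.1549]
orientation: [-3.141, 0.0, 1.41]
force: [0.5, 0.5, -1.8]
width: 0.0078
finger_force: 79.2
t: 39.05
ee_pos: [0.5583, -0.0811, 0.1534]
orientation: [3.141, -0.0, 1.41]
force: [0.5, 0.3, -1.9]
width: 0.0077
finger_force: 79.3
```

```bash
python3 -m jog '[{"wx":0,"wy":0,"wz":0,"x":0,"y":0,"z":-0.1,"grip":1},{"wx":0,"wy":0,"wz":0,"x":0,"y":0,"z":0,"grip":1}]' && python3 -m jog '[{"wx":0,"wy":0,"wz":0,"x":0,"y":0,"z":-0.1,"grip":1},{"wx":0,"wy":0,"wz":0,"x":0,"y":0,"z":0,"grip":1}]'
```

```text
t: 39.3
ee_pos: [0.5583, -0.0811, 0.1533]
orientation: [3.14, 0.0, 1.41]
force: [-4.0, -0.4, 12.0]
width: 0.0077
finger_force: 81.2
t: 39.55
ee_pos: [0.5584, -0.0811, 0.1532]
orientation: [3.14, 0.001, 1.41]
force: [-8.6, -0.0, 28.0]
width: 0.0075
finger_force: 83.3
```

The contact height of 0.153 matches fully seated; resting on the rim would be 8 mm higher. I'll relieve the load, release and go to the left peg.

```bash
python3 -m jog '[{"wx":0,"wy":0,"wz":0,"x":0,"y":0,"z":0.15,"grip":1},{"wx":0,"wy":0,"wz":0,"x":0,"y":0,"z":0,"grip":0.1},{"wx":0,"wy":0,"wz":0,"x":0,"y":0,"z":0,"grip":0.1},{"wx":0,"wy":0,"wz":0,"x":0,"y":0,"z":0,"grip":0.1},{"wx":0,"wy":0,"wz":0,"x":0,"y":0,"z":0.5,"grip":0.1},{"wx":0,"wy":0,"wz":0,"x":0,"y":0,"z":1,"grip":0.1},{"wx":0,"wy":0,"wz":0,"x":0,"y":0,"z":1,"grip":0.1},{"wx":0,"wy":0,"wz":0,"x":0,"y":0,"z":1,"grip":0.1},{"wx":0,"wy":0,"wz":0,"x":0,"y":0,"z":1,"grip":0.1},{"wx":0,"wy":0,"wz":0,"x":0,"y":0,"z":1,"grip":0.1}]' 30 && python3 -m jog '[{"wx":0,"wy":0,"wz":0,"x":-0.1,"y":0.9,"z":0,"grip":0.1},{"wx":0,"wy":0,"wz":0,"x":-0.1,"y":0.9,"z":0,"grip":0.1},{"wx":0,"wy":0,"wz":0,"x":-0.1,"y":0.9,"z":0,"grip":0.1},{"wx":0,"wy":0,"wz":0,"x":-0.1,"y":0.9,"z":0,"grip":0.1},{"wx":0,"wy":0,"wz":0,"x":-0.1,"y":0.9,"z":0,"grip":0.1},{"wx":0,"wy":0,"wz":0,"x":-0.1,"y":0.9,"z":0,"grip":0.1},{"wx":0,"wy":0,"wz":0,"x":0,"y":0,"z":0,"grip":0.1}]'
python3 - <<'E'
from h import *
import pickle
c=cam('wrist'); s=get_state(); print(s['ee_pos'],s['orientation'],s['width'])
pickle.dump(c,open('w8.pkl','wb'))
# red peg blob, where expected
print('exp peg',w2pix(c,(.5457,.021,.098)),'piv',w2pix(c,(.5735,.0125,.071)))
h=cv2.cvtColor(c['img'],cv2.COLOR_BGR2HSV); m=((h[...,0]<6)|(h[...,0]>174))&(h[...,1]>200)&(h[...,2]>120)
n,l,st,ce=cv2.connectedComponentsWithStats(m.astype(np.uint8))
for i in range(1,n):
    if st[i,4]>15: print(st[i],ce[i],pix2w(c,*ce[i],.096))
# lid corners for orange board
E
```

```text
t: 40.8
ee_pos: [0.5582, -0.081, 0.2636]
orientation: [3.141, -0.0, 1.41]
force: [0.4, -0.3, -0.1]
width: 0.0386
finger_force: 0.0
t: 41.68
ee_pos: [0.546, 0.0291, 0.2624]
orientation: [-3.142, -0.001, 1.413]
force: [0.7, -1.2, 0.1]
width: 0.0388
finger_force: 0.0
[0.54615625 0.02754987 0.26233194] [3.14146879e+00 1.96256124e-04 1.41171305e+00] 0.03853885764946157
exp peg [260.54392975 179.04904799] piv [285.15199238 176.1186959 ]
[256 174   8   9  60] [259.56666667 177.86666667] [0.54478625 0.02191666 0.096     ]
[257 314   5   4  19] [258.89473684 315.42105263] [ 0.51359524 -0.16797945  0.096     ]
```

Both pegs are located: left at (0.545, 0.022), right at (0.514, -0.168). Going down on the left one.

```bash
python3 -m jog '[{"wx":0,"wy":0,"wz":0,"x":-0.05,"y":0,"z":-1,"grip":0.1},{"wx":0,"wy":0,"wz":0,"x":0,"y":0,"z":-1,"grip":0.1},{"wx":0,"wy":0,"wz":0,"x":0,"y":0,"z":-1,"grip":0.1},{"wx":0,"wy":0,"wz":0,"x":0,"y":0,"z":-1,"grip":0.1},{"wx":0,"wy":0,"wz":0,"x":0,"y":0,"z":-1,"grip":0.1},{"wx":0,"wy":0,"wz":0,"x":0,"y":0,"z":-1,"grip":0.1},{"wx":0,"wy":0,"wz":0,"x":0,"y":0,"z":-1,"grip":0.1},{"wx":0,"wy":0,"wz":0,"x":0,"y":0,"z":-1,"grip":0.1},{"wx":0,"wy":0,"wz":0,"x":0,"y":0,"z":-0.9,"grip":0.1},{"wx":0,"wy":0,"wz":0,"x":0,"y":0,"z":0,"grip":0.1}]' && python3 -m jog '[{"wx":0,"wy":0,"wz":0,"x":0,"y":0,"z":0,"grip":1},{"wx":0,"wy":0,"wz":0,"x":0,"y":0,"z":0,"grip":1},{"wx":0,"wy":0,"wz":0,"x":0,"y":0,"z":0,"grip":1},{"wx":0,"wy":0,"wz":0,"x":0,"y":0,"z":0,"grip":1},{"wx":0,"wy":0,"wz":0,"x":0,"y":0,"z":0,"grip":1}]'
```

```text
t: 42.98
ee_pos: [0.5444, 0.0257, 0.0832]
orientation: [-3.139, 0.001, 1.409]
force: [0.2, -0.0, 0.6]
width: 0.0381
finger_force: 0.0
t: 43.6
ee_pos: [0.5456, 0.0268, 0.085]
orientation: [3.14, 0.0, 1.41]
force: [-0.9, -1.0, 5.9]
width: 0.008
finger_force: 29.7
```

```bash
python3 -m jog '[{"wx":0,"wy":0,"wz":0,"x":0.13,"y":0.225,"z":0,"grip":1},{"wx":0,"wy":0,"wz":0,"x":0.13,"y":0.225,"z":0,"grip":1},{"wx":0,"wy":0,"wz":0,"x":0.205,"y":0.165,"z":0,"grip":1},{"wx":0,"wy":0,"wz":0,"x":0.205,"y":0.165,"z":0,"grip":1},{"wx":0,"wy":0,"wz":0,"x":0.245,"y":0.09,"z":0,"grip":1},{"wx":0,"wy":0,"wz":0,"x":0.245,"y":0.09,"z":0,"grip":1},{"wx":0,"wy":0,"wz":0,"x":0.24,"y":0,"z":0,"grip":1},{"wx":0,"wy":0,"wz":0,"x":0.24,"y":0,"z":0,"grip":1},{"wx":0,"wy":0,"wz":0,"x":0.15,"y":-0.02,"z":0,"grip":1},{"wx":0,"wy":0,"wz":0,"x":0,"y":0,"z":0,"grip":1}]'
```

```text
t: 44.85
ee_pos: [0.5803, 0.0538, 0.085]
orientation: [-3.14, -0.009, 1.415]
force: [-3.8, 12.4, 5.2]
width: 0.0058
finger_force: 29.1
```

```bash
python3 -m jog '[{"wx":0,"wy":0,"wz":0,"x":0,"y":0,"z":0,"grip":0.1},{"wx":0,"wy":0,"wz":0,"x":0,"y":0,"z":0,"grip":0.1},{"wx":0,"wy":0,"wz":0,"x":0,"y":0,"z":0.5,"grip":0.1},{"wx":0,"wy":0,"wz":0,"x":0,"y":0,"z":1,"grip":0.1},{"wx":0,"wy":0,"wz":0,"x":0,"y":0,"z":1,"grip":0.1},{"wx":0,"wy":0,"wz":0,"x":0,"y":0,"z":1,"grip":0.1},{"wx":0,"wy":0,"wz":0,"x":0,"y":0,"z":1,"grip":0.1},{"wx":0,"wy":0,"wz":0,"x":0,"y":0,"z":0,"grip":0.1}]'
cat > peg.py <<'E'
from h import *
def pegs():
    c=cam('wrist'); s=get_state(); print(s['ee_pos'],s['orientation'])
    h=cv2.cvtColor(c['img'],cv2.COLOR_BGR2HSV); m=((h[...,0]<6)|(h[...,0]>174))&(h[...,1]>200)&(h[...,2]>100)
    n,l,st,ce=cv2.connectedComponentsWithStats(m.astype(np.uint8))
    for i in range(1,n):
        if st[i,4]>12:
            p=pix2w(c,*ce[i],.096)
            for nm,pv,sg in(('L',(.5735,.0125),1),('R',(.5435,-.1733),-1)):
                d=p[:2]-pv
                if np.hypot(*d)<.06: a=np.radians(-9.3); x=d[0]*np.cos(a)+d[1]*np.sin(a); y=(-d[0]*np.sin(a)+d[1]*np.cos(a))*sg; print(nm,p.round(4),'r',np.hypot(x,y).round(4),'theta',np.arctan2(y,-x).round(3),st[i])
    return c
if __name__=='__main__': pegs()
E
python3 peg.py
```

```text
t: 45.85
ee_pos: [0.5823, 0.0453, 0.1762]
orientation: [3.138, -0.001, 1.409]
force: [-1.3, -0.3, -0.9]
width: 0.0383
finger_force: 0.0
[0.58144981 0.04528216 0.17504203] [ 3.13982451e+00 -1.49027541e-04  1.40948883e+00]
L [0.5783 0.0433 0.096 ] r 0.0312 theta 1.562 [250 195  10  12  94]
```

The left button reads 1.56, fully across. Now the right one.

```bash
python3 -m jog '[{"wx":0,"wy":0,"wz":0,"x":0,"y":0,"z":1,"grip":0.1},{"wx":0,"wy":0,"wz":0,"x":0,"y":0,"z":1,"grip":0.1},{"wx":0,"wy":0,"wz":0,"x":0,"y":0,"z":1,"grip":0.1},{"wx":0,"wy":0,"wz":0,"x":0,"y":0,"z":1,"grip":0.1},{"wx":0,"wy":0,"wz":0,"x":0,"y":0,"z":0.5,"grip":0.1},{"wx":0,"wy":0,"wz":0,"x":-0.31,"y":-0.99,"z":0,"grip":0.1},{"wx":0,"wy":0,"wz":0,"x":-0.31,"y":-0.99,"z":0,"grip":0.1},{"wx":0,"wy":0,"wz":0,"x":-0.31,"y":-0.99,"z":0,"grip":0.1},{"wx":0,"wy":0,"wz":0,"x":-0.31,"y":-0.99,"z":0,"grip":0.1},{"wx":0,"wy":0,"wz":0,"x":-0.31,"y":-0.99,"z":0,"grip":0.1}]' && python3 -m jog '[{"wx":0,"wy":0,"wz":0,"x":-0.31,"y":-0.99,"z":0,"grip":0.1},{"wx":0,"wy":0,"wz":0,"x":-0.31,"y":-0.99,"z":0,"grip":0.1},{"wx":0,"wy":0,"wz":0,"x":-0.31,"y":-0.99,"z":0,"grip":0.1},{"wx":0,"wy":0,"wz":0,"x":-0.31,"y":-0.99,"z":0,"grip":0.1},{"wx":0,"wy":0,"wz":0,"x":-0.31,"y":-0.99,"z":0,"grip":0.1},{"wx":0,"wy":0,"wz":0,"x":-0.31,"y":-0.99,"z":0,"grip":0.1},{"wx":0,"wy":0,"wz":0,"x":0,"y":0,"z":0,"grip":0.1},{"wx":0,"wy":0,"wz":0,"x":0,"y":0,"z":0,"grip":0.1}]'; python3 peg.py
```

```text
t: 47.15
ee_pos: [0.5493, -0.055, 0.2642]
orientation: [-3.141, 0.0, 1.41]
force: [0.0, 0.2, 0.2]
width: 0.0386
finger_force: 0.0
t: 48.15
ee_pos: [0.5129, -0.1713, 0.2644]
orientation: [3.141, -0.001, 1.411]
force: [-0.4, 0.4, -0.6]
width: 0.0385
finger_force: 0.0
[ 0.51304808 -0.17099142  0.26435964] [ 3.14136449e+00 -8.72870142e-04  1.41161876e+00]
R [ 0.5138 -0.167   0.096 ] r 0.0303 theta -0.046 [256 162   8  10  53]
```

```bash
python3 -m jog '[{"wx":0,"wy":0,"wz":0,"x":0,"y":-0.05,"z":-1,"grip":0.1},{"wx":0,"wy":0,"wz":0,"x":0,"y":0,"z":-1,"grip":0.1},{"wx":0,"wy":0,"wz":0,"x":0,"y":0,"z":-1,"grip":0.1},{"wx":0,"wy":0,"wz":0,"x":0,"y":0,"z":-1,"grip":0.1},{"wx":0,"wy":0,"wz":0,"x":0,"y":0,"z":-1,"grip":0.1},{"wx":0,"wy":0,"wz":0,"x":0,"y":0,"z":-1,"grip":0.1},{"wx":0,"wy":0,"wz":0,"x":0,"y":0,"z":-1,"grip":0.1},{"wx":0,"wy":0,"wz":0,"x":0,"y":0,"z":-1,"grip":0.1},{"wx":0,"wy":0,"wz":0,"x":0,"y":0,"z":-1,"grip":0.1},{"wx":0,"wy":0,"wz":0,"x":0,"y":0,"z":0,"grip":0.1}]' && python3 -m jog '[{"wx":0,"wy":0,"wz":0,"x":0,"y":0,"z":0,"grip":1},{"wx":0,"wy":0,"wz":0,"x":0,"y":0,"z":0,"grip":1},{"wx":0,"wy":0,"wz":0,"x":0,"y":0,"z":0,"grip":1},{"wx":0,"wy":0,"wz":0,"x":0,"y":0,"z":0,"grip":1},{"wx":0,"wy":0,"wz":0,"x":0,"y":0,"z":0,"grip":1}]'
```

```text
t: 49.45
ee_pos: [0.5121, -0.1716, 0.0832]
orientation: [-3.139, -0.001, 1.412]
force: [-1.5, -0.7, 0.9]
width: 0.039
finger_force: 0.0
t: 50.08
ee_pos: [0.5127, -0.1727, 0.0851]
orientation: [3.141, -0.0, 1.41]
force: [-2.3, 2.2, 6.4]
width: 0.0078
finger_force: 29.6
```

```bash
python3 -m jog '[{"wx":0,"wy":0,"wz":0,"x":0,"y":-0.3,"z":0,"grip":1},{"wx":0,"wy":0,"wz":0,"x":0.03,"y":-0.3,"z":0,"grip":1},{"wx":0,"wy":0,"wz":0,"x":0.12,"y":-0.26,"z":0,"grip":1},{"wx":0,"wy":0,"wz":0,"x":0.13,"y":-0.26,"z":0,"grip":1},{"wx":0,"wy":0,"wz":0,"x":0.22,"y":-0.19,"z":0,"grip":1},{"wx":0,"wy":0,"wz":0,"x":0.22,"y":-0.19,"z":0,"grip":1},{"wx":0,"wy":0,"wz":0,"x":0.26,"y":-0.07,"z":0,"grip":1},{"wx":0,"wy":0,"wz":0,"x":0.26,"y":-0.07,"z":0,"grip":1},{"wx":0,"wy":0,"wz":0,"x":0.15,"y":0,"z":0,"grip":1},{"wx":0,"wy":0,"wz":0,"x":0,"y":0,"z":0,"grip":1}]' && python3 -m jog '[{"wx":0,"wy":0,"wz":0,"x":0,"y":0,"z":0,"grip":0.1},{"wx":0,"wy":0,"wz":0,"x":0,"y":0,"z":0,"grip":0.1},{"wx":0,"wy":0,"wz":0,"x":0,"y":0,"z":0.5,"grip":0.1},{"wx":0,"wy":0,"wz":0,"x":0,"y":0,"z":1,"grip":0.1},{"wx":0,"wy":0,"wz":0,"x":0,"y":0,"z":1,"grip":0.1},{"wx":0,"wy":0,"wz":0,"x":0,"y":0,"z":1,"grip":0.1},{"wx":0,"wy":0,"wz":0,"x":0,"y":0,"z":1,"grip":0.1},{"wx":0,"wy":0,"wz":0,"x":0,"y":0,"z":1,"grip":0.1},{"wx":0,"wy":0,"wz":0,"x":0,"y":0,"z":1,"grip":0.1},{"wx":0,"wy":0,"wz":0,"x":0,"y":-1,"z":1,"grip":0.1}]'; python3 -m jog '[{"wx":0,"wy":0,"wz":0,"x":0,"y":-1,"z":1,"grip":0.1},{"wx":0,"wy":0,"wz":0,"x":0,"y":-1,"z":1,"grip":0.1},{"wx":0,"wy":0,"wz":0,"x":0,"y":-1,"z":0,"grip":0.1},{"wx":0,"wy":0,"wz":0,"x":0,"y":-1,"z":0,"grip":0.1},{"wx":0,"wy":0,"wz":0,"x":0,"y":-1,"z":0,"grip":0.1},{"wx":0,"wy":0,"wz":0,"x":0,"y":-1,"z":0,"grip":0.1},{"wx":0,"wy":0,"wz":0,"x":0,"y":0,"z":0,"grip":0.1}]'; python3 - <<'E'
from peg import *
c=pegs()
t=cam('top')['img'][120:260,170:340]; 
a=cv2.resize(t,(400,330),interpolation=cv2.INTER_CUBIC); b=cv2.resize(c['img'],(440,330))
cv2.imwrite('pics/end.png',np.hstack([a,b])[:,:800])
E
```

```text
t: 51.32
ee_pos: [0.5365, -0.2134, 0.0849]
orientation: [-3.137, 0.009, 1.406]
force: [-7.9, -12.0, 7.3]
width: 0.0074
finger_force: 29.4
t: 52.58
ee_pos: [0.5414, -0.2235, 0.2359]
orientation: [3.14, -0.002, 1.415]
force: [0.5, -1.5, -0.3]
width: 0.0387
finger_force: 0.0
t: 53.45
ee_pos: [0.5397, -0.3482, 0.2735]
orientation: [-3.141, 0.001, 1.407]
force: [-0.0, 0.3, -0.6]
width: 0.0382
finger_force: 0.0
[ 0.54022672 -0.34636905  0.27366939] [-3.14073006e+00 -7.65656794e-04  1.40887352e+00]
R [ 0.5381 -0.2031  0.096 ] r 0.0303 theta 1.554 [232  35   9   8  52]
```

View pics/end.png

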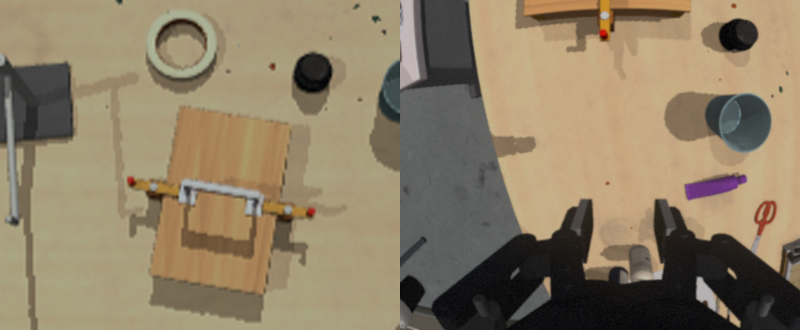

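The lid is seated, and both turnbuttons are square across it: left peg at (131,181), right peg at (310,213). Nothing is left on the table, so I'll hand it in.

```bash
python3 -c "
from workcell import bot
print(bot.job_done())"
```

```text
the job is handed in; nothing more can be done
None
```

I handed the job in at about 54 s: the red, blue and green tubes (yellow was absent) are in the case, the lid is seated, and the turnbuttons measure about 1.56 (left) and 1.55 rad (right); no verdict came back.

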